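# Pack the leaning seasoning bin for service

## Task

Pack the leaning steel seasoning bin for service: shift the black-capped shaker that already stands in it towards one end as far as needed to make room, and put in the white-capped shaker and the wooden pepper mill from the cutting board, so that all three stand in one row with their bottoms flat on the bin's floor. Set each one down on the floor before you let go, without dropping or forcing it, and leave everything else where it is.

Things in the scene. Friction and masses are not known exactly. Their poses are not given: they have to be found in the camera images.
- seasoning_bin: Open stainless trough, fixed on a low wire stand, leaning 25 deg towards the robot. Origin: centre of its inner floor, 36 mm above the worktop; z: along its walls, out of the mouth; y: along the row (level); x: across it, away from the robot. Inside 61 (x) by 174 (y), walls 45 high along z, 3 thick, with a 5 mm rolled rim. The three things just fit: 8 mm is left over in y.
- shaker_black: White spice shaker with a black cap, standing somewhere in the bin with its axis along the bin's z. A round tin, 94 long, body 53 in diameter, cap (the top 20) 55. Loose, 0.1 to 0.2 kg. Origin: centre of its underside; z: up its axis. Grip above the bin's walls, from front and back, so that the fingers do not need the room of its neighbours.
- shaker_white: White spice shaker with a white perforated cap, upright on the cutting board. A round tin, 94 tall, body 53 in diameter, cap (the top 20) 55. Loose, 0.1 to 0.2 kg. Origin: centre of its underside; z: up its axis.
- pepper_mill: Wooden pepper mill, upright on the cutting board (not the one at the back of the island). 155 tall; body 56 in diameter at the foot, 46 at 102; above it a round head, 49 at its widest, 110 to 123 above the underside; it does not turn. It towers 60 over the shakers, so a gripper setting a shaker close beside it would hit it. Loose, 0.2 to 0.4 kg. Origin: centre of its underside; z: up its axis.
- board: White cutting board on the cold hob, 215 (x) by 300 (y) by 18 thick, fixed. Origin: centre of its underside.
- lemon: Bystander: lemon, 78 long, 56 high, on the hob. Origin: under its middle.
- thermometer: Bystander: white probe thermometer lying flat, 152 by 36 by 17 high. Origin: centre of its underside.
- marker: Bystander: blue and white marker pen lying on the board along its near edge, 135 long, 16 thick. Origin: centre of its underside.
Things that resemble listed ones, but are neither listed nor needed, are in the scene too. There is more than one size of the shaker_white; the one meant has the size given above. There is more than one size of the shaker_black; the one meant has the size given above.

How it is judged (in metres and radians):
At the end, for the whole second after the job is handed in: Both shakers and the pepper mill stand in the bin in one row, in any order, at rest and let go: each underside's centre within 6 mm of the bin's floor and 9 mm of its middle line, each axis within 7 deg of the bin's z, caps and head outwards. Nothing else has been shifted (x of shaker_black in the frame of seasoning_bin between -0.009 and 0.009 m and y of shaker_black in the frame of seasoning_bin between -0.066 and 0.066 m and z of shaker_black in the frame of seasoning_bin between -0.005 and 0.006 m and angle between the z axis of each of shaker_black, shaker_white, pepper_mill and the z axis of seasoning_bin, either way round below 0.12 rad and linear speed of each of shaker_black, shaker_white, pepper_mill below 0.02 m/s and x of shaker_white in the frame of seasoning_bin between -0.009 and 0.009 m and y of shaker_white in the frame of seasoning_bin between -0.066 and 0.066 m and z of shaker_white in the frame of seasoning_bin between -0.005 and 0.006 m and x of pepper_mill in the frame of seasoning_bin between -0.009 and 0.009 m and y of pepper_mill in the frame of seasoning_bin between -0.066 and 0.066 m and z of pepper_mill in the frame of seasoning_bin between -0.005 and 0.006 m); the robot touches nothing.
It fails at once if a bystander (lemon, thermometer or marker pen) is shifted by more than 30 mm (distance of any of lemon, thermometer, marker from where it was at the start of the episode above 0.03 m).
It fails at once if a shaker or the mill is forced into the bin (more than 60 N between it and the bin) (contact force between any of shaker_black, shaker_white, pepper_mill and seasoning_bin above 60 N).
It fails at once if a shaker or the mill is dropped into the bin: let go over it with the underside more than 15 mm above the bin's floor ((contact force between the fingers and shaker_black below 0.1 N and z of shaker_black in the frame of seasoning_bin between 0.015 and 0.2 m and x of shaker_black in the frame of seasoning_bin between -0.03 and 0.03 m and y of shaker_black in the frame of seasoning_bin between -0.085 and 0.085 m) or (contact force between the fingers and shaker_white below 0.1 N and z of shaker_white in the frame of seasoning_bin between 0.015 and 0.2 m and x of shaker_white in the frame of seasoning_bin between -0.03 and 0.03 m and y of shaker_white in the frame of seasoning_bin between -0.085 and 0.085 m) or (contact force between the fingers and pepper_mill below 0.1 N and z of pepper_mill in the frame of seasoning_bin between 0.015 and 0.2 m and x of pepper_mill in the frame of seasoning_bin between -0.03 and 0.03 m and y of pepper_mill in the frame of seasoning_bin between -0.085 and 0.085 m)).
It also fails if it takes over 72 s, if anything falls off the work surface, if the arm or the gripper's body presses on something with over 40 N, if the wrist force passes 120 N, or if a joint passes its speed limit or range.

## Robot

A 7-joint arm with a two-finger parallel gripper is mounted at the origin on a cart in front of the work surface, level with it; the furniture and walls round the work are solid. World frame = base frame: x ahead of the robot, y to its left, z up, the work surface at z = 0. Lengths are in mm, angles in rad, forces in N, time in s.
With the tool pointing down it reaches from about 350 to 775 mm from the base axis. Payload 3.1 kg.
Tool frame: the origin (TCP) lies midway between the tips of the shut fingers; the grasp point (between the pads) lies 19 mm behind it; z points along the fingers, y is the line along which they close (so a half turn about z gives the same grasp; the last joint's range is limited). The gripper opens to 85 mm and grips with 20 to 120 N. Pads are 22 mm wide; open, the fingers measure 114 mm over their backs; the gripper's body (76 mm by 85 mm) begins 54 mm behind the grasp point. The pads swing forward as they close: fully open they stand 13 mm farther back than shut.
Start: joints at [1.257, 0.311, 0.014, 1.512, -0.004, 1.319, -0.027], TCP at [147.689, -529.816, 231.304] pointing down, gripper open.
Joint ranges: [-2.7, 2.7], [-0.3, 1.91], [-1.27, 1.3], [0.12, 2.57], [-1.44, 4.58], [0.2, 2.03], [-3.05, 3.05]. Speed limits (rad/s): [2.79, 2.79, 3.14, 3.14, 3.14, 3.14, 3.14].

## Interface

Orientations are given as a 3x3 rotation matrix whose columns are the frame's x, y, z axes.
In Python, from rig import get_state, capture, close_job, find_in, regions_of, tip_of gives the robot as it stands.
- The arm moves only by the shell command python3 -m crank 'ROWS' [FORCE]. ROWS is JSON, a list of rows, each an object of numbers: "grip": the opening, from 0 (shut) to 1 (fully open); "x", "y", "z": the shift along the tool's x, y, z in m; "roll": the turn about the tool's z in rad. A call has 1 to 8 rows; each row shifts and turns the commanded pose from where the row before left it, along the tool's axes as they then stand; what a row does not reach is not made up. A row lasts 1/12 s, in which the tool goes at most 41.7 mm and 7.16 degrees, less where a joint would pass 70% of its speed; a pose out of reach is approached as far as the arm can. A call is refused whole if a number of a shift passes 0.0417 or a number of a turn 0.125, either way. A call with a gripper value outside its range is refused whole. The fingers move at their own pace and stop on an object; FORCE is the grip in N (left out, the last holds). Time passes only in rows, so rows that do not move let the fingers close. It gives the time, the measured TCP pose, the force, the opening and the grip force at its end, in the units of the state.
- get_state(): the state, without advancing time (a new reading comes with each control period).
- capture(name): name is "scene" or "top"; returns a dict with "frame" (480x640x3 uint8, red, green, blue), "depth" (480x640 float32, mm along the optical axis (not along the pixel's ray), 0 where there is no reading), "intrinsics" (3x3 intrinsics, pixels), "eye" and "orientation" of the camera in the world. Camera axes: x right, y up, looking along -z (the intrinsics and any distortion apply to the point x, -y, -z); pixel columns grow to the right and rows downward; lengths in mm; the calibration is good to about 2 mm. A picture is of the moment at which its call begins.
- close_job(): hands the job in; it is judged then, once.
Trained networks look in a picture, given as the dict that the camera call returned (one of the last four; its "shot" number tells which), for a name from the list of things; names that differ only in an ending like _2 or _b are one class to them, and where a whole thing is asked for, a point or a joint stands for the part that bears it (a point fixed in the world has none). Each returns a list of dicts, best first, with "confidence" (0 to 1); they miss things now and then, are a little off and sometimes report something else, mostly with a low value. They report only what shows in the picture. A call takes as long as a camera call. They do not tell look-alikes from the thing itself.
- find_in(picture, thing): "rect" ([left, top, right, bottom] as shares, 0 to 1, of the picture: columns of its width, rows of its height, round what is visible of it).
- regions_of(picture, thing): "pixels" (480x640 bool, what is visible of it) and "rect" ([left, top, right, bottom] as shares, 0 to 1, of the picture: columns of its width, rows of its height, round what is visible of it).
- tip_of(picture, thing): "point" ([column, row] as shares, 0 to 1, of the picture: columns of its width, rows of its height: a listed point, or the origin of a listed thing).
The state is a dict: "time_s": time; "q": joint angles; "qd": joint speeds; "effort": joint torques, N m; "position": TCP position; "ee_rot": TCP orientation; "ft_force": force on the tool from outside, world axes, zero at the start; "moment": the same for the moment, N m; "opening": finger opening in mm; "grasp_force": force on a finger pad.
Only numpy, scipy, OpenCV 4.12 (cv2) and the standard library are available. Lean on these libraries where they do the work, as an engineer would, in place of code of your own. Each camera call takes 0.05 s, during which the arm holds its last target. There are 200 camera calls.

## Working session

There is one attempt and no reset: what is moved stays moved. The work goes in short steps, Python scripts to look and compute and a shell command to move; the robot and the scene stay as the last step left them, time stands still between calls to the robot, and variables do not carry over. Pictures are saved under pics/ and viewed, at most 10 in all, crops included, and the job is handed in when it is done.

```bash
mkdir -p pics; ls; cat > h.py <<'E'
import numpy as np, cv2
from rig import *
def cloud(p):
    K=np.array(p["intrinsics"]);d=p["depth"];v,u=np.mgrid[0:480,0:640]
    c=np.stack([(u-K[0,2])/K[0,0]*d,-(v-K[1,2])/K[1,1]*d,-d],-1)
    return c@np.array(p["orientation"]).T+np.array(p["eye"])
def save(p,n): cv2.imwrite(f"pics/{n}.png",p["frame"][:,:,::-1])
E
python3 - <<'E'
from h import *
s=get_state();print({k:np.round(v,3).tolist() for k,v in s.items()})
for cam in("scene","top"):
    p=capture(cam);save(p,cam+"0");c=cloud(p);np.savez(f"{cam}0.npz",c=c,d=p["depth"],K=p["intrinsics"],eye=p["eye"],R=p["orientation"],f=p["frame"])
    print(cam,np.round(p["eye"]),np.round(p["orientation"],2).tolist(),np.round(p["intrinsics"],1).tolist())
    for t in["seasoning_bin","shaker_black","shaker_white","pepper_mill","board","lemon","thermometer","marker"]:
        for r in regions_of(p,t)[:4]:
            m=r["pixels"]&(p["depth"]>0);q=c[m]
            if len(q): print(t,round(r["confidence"],2),np.round(np.array(r["rect"])*[640,480,640,480]).tolist(),np.round(np.percentile(q,[2,50,98],axis=0)).tolist())
E
```

```text
pics
{'time_s': 0.0, 'q': [1.257, 0.312, 0.014, 1.513, -0.004, 1.319, -0.027], 'qd': [0.001, -0.0, -0.001, 0.001, 0.001, 0.001, 0.001], 'effort': [-0.0, -37.992, 0.146, -23.059, 0.012, 0.014, -0.0], 'position': [147.476, -529.089, 230.206], 'ee_rot': [[0.963, 0.269, -0.001], [0.269, -0.963, 0.002], [-0.0, -0.002, -1.0]], 'ft_force': [0.285, -0.177, -0.254], 'moment': [-0.011, 0.003, -0.055], 'grasp_force': 0.0, 'opening': 85.291}
scene [-116.  537.  666.] [[-0.63, 0.46, -0.62], [-0.77, -0.35, 0.53], [0.02, 0.82, 0.58]] [[583.7, 0.0, 313.1], [0.0, 583.7, 235.0], [0.0, 0.0, 1.0]]
seasoning_bin 0.81 [352.0, 159.0, 446.0, 210.0] [[505.0, -355.0, 21.0], [569.0, -263.0, 51.0], [641.0, -180.0, 92.0]]
shaker_black 0.76 [379.0, 160.0, 407.0, 193.0] [[535.0, -255.0, 58.0], [555.0, -228.0, 107.0], [589.0, -212.0, 125.0]]
shaker_black 0.7 [445.0, 227.0, 485.0, 253.0] [[360.0, -282.0, 7.0], [390.0, -259.0, 31.0], [423.0, -241.0, 42.0]]
shaker_white 0.65 [161.0, 274.0, 202.0, 338.0] [[487.0, 243.0, 23.0], [496.0, 271.0, 84.0], [530.0, 290.0, 112.0]]
pepper_mill 0.69 [282.0, 224.0, 316.0, 313.0] [[
[... 1511 characters left out ...]
 -109.0, 127.0], [414.0, -77.0, 130.0]]
shaker_white 0.67 [134.0, 228.0, 181.0, 257.0] [[490.0, 237.0, 27.0], [513.0, 253.0, 110.0], [539.0, 286.0, 114.0]]
pepper_mill 0.83 [236.0, 263.0, 279.0, 297.0] [[431.0, 57.0, 29.0], [454.0, 75.0, 150.0], [477.0, 103.0, 173.0]]
board 0.82 [127.0, 190.0, 307.0, 333.0] [[375.0, 24.0, 15.0], [488.0, 165.0, 19.0], [601.0, 316.0, 22.0]]
lemon 0.57 [328.0, 142.0, 365.0, 173.0] [[657.0, -102.0, 25.0], [680.0, -72.0, 47.0], [710.0, -44.0, 57.0]]
thermometer 0.89 [219.0, 145.0, 297.0, 170.0] [[670.0, 27.0, 9.0], [691.0, 83.0, 17.0], [712.0, 153.0, 20.0]]
marker 0.71 [151.0, 295.0, 227.0, 312.0] [[395.0, 156.0, 17.0], [407.0, 222.0, 32.0], [419.0, 285.0, 36.0]]
```

View pics/scene0.png

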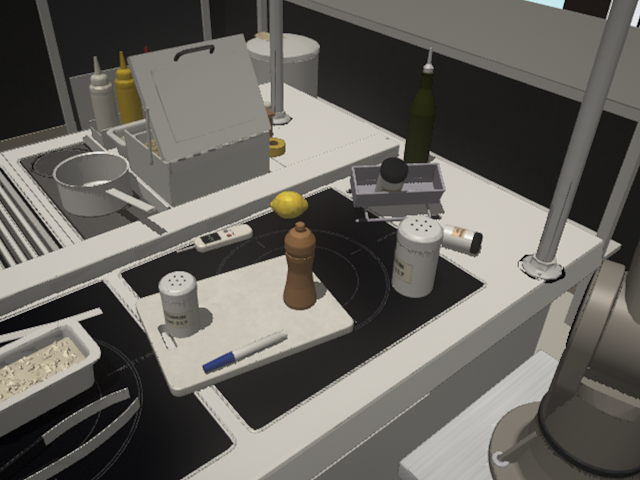

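View pics/top0.png

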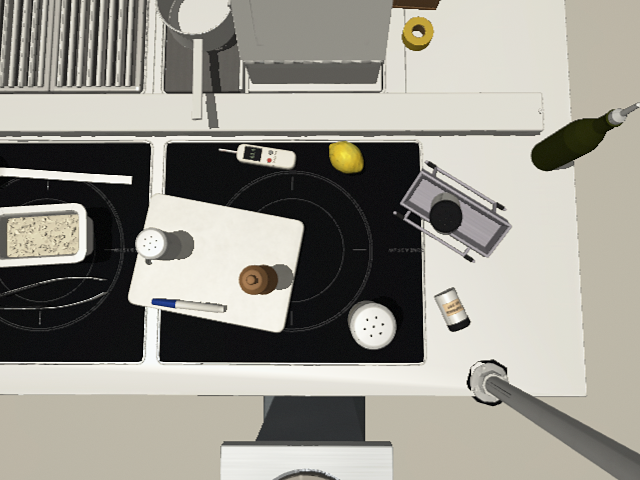

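The scene view shows the white shaker on the board (180,305), the mill (300,265), the bin with the black-capped shaker (390,180) and a post (545,265) near the robot. The top view shows the same things: shaker (152,243), mill (257,280), black cap (446,214), post base (489,380). The big white shaker (373,325) and the small lying one (452,310) are decoys. Next I fit the poses.

```bash
cat >> h.py <<'E'
from scipy.optimize import least_squares
T25=np.radians(25)
def binR(yaw):  # yaw: world direction of bin x horizontally
    c,s=np.cos(yaw),np.sin(yaw); xh=np.array([c,s,0]);z=-np.sin(T25)*xh+np.array([0,0,np.cos(T25)])
    y=np.array([-s,c,0]); return np.stack([np.cross(y,z),y,z],1)
def circ(q,r=None):
    f=lambda a:np.hypot(q[:,0]-a[0],q[:,1]-a[1])-(r or a[2])
    o=least_squares(f,[*np.median(q[:,:2],axis=0),r or 25],loss="soft_l1");return o.x
E
python3 - <<'E'
from h import *
for cam in("top","scene"):
    d=np.load(cam+"0.npz");c=d["c"];ok=(d["d"]>0)
    P=c[ok]
    # bin
    B=P[(abs(P[:,0]-575)<110)&(abs(P[:,1]+265)<130)&(P[:,2]>30)]
    O=np.array([575,-268,36.]);yaw=-.6
    for it in range(12):
        R=binR(yaw);b=(B-O)@R
        m=(abs(b[:,2]-45.5)<4)&(abs(b[:,0])<45)&(abs(b[:,1])<105)&(np.hypot(b[:,0],0)>-1)
        w=b[m]; (cx,cy),(W,H),a=cv2.minAreaRect(w[:,:2].astype(np.float32))
        # robust: extents by percentiles
        a=(a+45)%90-45
        yaw+=np.radians(a)*.7; O=O+R@np.array([cx,cy,0])*.7
    print(cam,"bin",O.round(1),"yaw",round(np.degrees(yaw),2),W,H,a,len(w),"rim z",np.percentile(w[:,2],[5,50,95]).round(1))
    R=binR(yaw);b=(B-O)@R
    for lo,hi in((15,40),(90,97)):
        s=b[(abs(b[:,2]-(lo+hi)/2)<(hi-lo)/2)&(abs(b[:,0])<33)&(abs(b[:,1])<87)]
        if len(s):print("black z",lo,hi,len(s),np.percentile(s,[2,50,98],axis=0).round(1).tolist())
    fl=b[(abs(b[:,2])<6)&(abs(b[:,0])<25)&(abs(b[:,1])<80)];print("floor",len(fl),np.median(fl[:,2]) if len(fl) else 0)
    cap=b[(b[:,2]>91)&(b[:,2]<100)&(np.abs(b[:,0])<40)]
    print("cap c",cap[:,:3].mean(0).round(1),cv2.minEnclosingCircle(cap[:,:2].astype(np.float32)))
    # white, mill: side points
    for n,x,y,h0,h1,r in(("white cap top",513,258,109,118,None),("white body",513,258,35,85,26.5),("mill head",453,80,128,141,24.5),("mill foot",453,80,22,50,27.8)):
        s=P[(np.hypot(P[:,0]-x,P[:,1]-y)<45)&(P[:,2]>h0)&(P[:,2]<h1)]
        print(n,len(s),(circ(s,r).round(1) if r else cv2.minEnclosingCircle(s[:,:2].astype(np.float32))),np.median(s[:,2]).round(1))
    # board edges
    Bd=P[(P[:,2]>15)&(P[:,2]<21)&(P[:,0]>340)&(P[:,0]<620)&(P[:,1]>10)&(P[:,1]<340)]
    r=cv2.minAreaRect(Bd[:,:2].astype(np.float32));print("board",r,cv2.boxPoints(r).round().tolist())
    po=P[(P[:,0]<420)&(P[:,0]>100)&(P[:,1]<-200)&(P[:,2]>40)]
    for z in(60,150,250,350,450,550,650):
        s=po[abs(po[:,2]-z)<15]
        if len(s)>5: print("post",z,len(s),np.percentile(s,[3,50,97],axis=0).round()[:,:2].tolist())
E
```

```text
top bin [ 584.4 -271.9   40.7] yaw -32.21 71.64308166503906 184.3834228515625 3.0667371902382e-05 681 rim z [41.8 43.4 46. ]
black z 15 40 311 [[-31.3, -87.0, 15.7], [-30.4, 3.6, 28.2], [24.8, 82.1, 39.6]]
black z 90 97 128 [[-23.9, -3.6, 90.0], [-4.2, 17.3, 90.7], [16.2, 34.5, 92.5]]
floor 1267 -3.5055298091169074
cap c [-1.2 16.2 91.6] ((-1.018731951713562, 16.28187370300293), 20.851516723632812)
white cap top 647 ((514.9076538085938, 263.3708801269531), 26.201400756835938) 111.1
white body 248 [515.5 264.5  26.5] 60.9
mill head 29 [453.6  83.5  24.5] 136.4
mill foot 163 [453.9  84.5  27.8] 36.3
board ((487.6357421875, 172.1443634033203), (300.3573303222656, 214.99659729003906), 79.11783599853516) [[354.0, 45.0], [565.0, 4.0], [622.0, 299.0], [410.0, 340.0]]
post 60 127 [[256.0, -342.0], [273.0, -326.0], [280.0, -323.0]]
post 150 187 [[255.0, -343.0], [273.0, -326.0], [280.0, -323.0]]
post 250 295 [[255.0, -344.0], [273.0, -326.0], [280.0, -323.0]]
post 350 484 [[255.0, -345.0], [273.0, -326.0], [280.0, -323.0]]
post 450 103 [[266.0, -330.0], [272.0, -325.0], [278.0, -323.0]]
scene
[... 395 characters left out ...]
81445)
white cap top 520 ((513.029296875, 263.1406555175781), 25.259679794311523) 110.6
white body 874 [514.9 263.1  26.5] 61.2
mill head 201 [417.9 107.   24.5] 134.9
mill foot 482 [416.9 110.1  27.8] 36.2
board ((485.5175476074219, 171.26080322265625), (300.5523681640625, 217.00782775878906), 79.34857177734375) [[351.0, 44.0], [564.0, 4.0], [620.0, 299.0], [407.0, 339.0]]
post 60 274 [[248.0, -345.0], [257.0, -327.0], [275.0, -323.0]]
post 150 318 [[248.0, -345.0], [257.0, -327.0], [276.0, -322.0]]
post 250 377 [[248.0, -343.0], [257.0, -327.0], [275.0, -322.0]]
post 350 447 [[248.0, -342.0], [257.0, -327.0], [275.0, -323.0]]
post 450 546 [[248.0, -340.0], [258.0, -327.0], [276.0, -323.0]]
```

```bash
cat > go.py <<'E'
# usage: python3 go.py x y z [yaw_deg of tool y] -> needed shift in tool axes (mm) and roll
import sys; from h import *
s=get_state();R=np.array(s["ee_rot"]);p=np.array(s["position"])
a=[float(v) for v in sys.argv[1:]]
print("pos",p.round(1),"yawY",np.degrees(np.arctan2(R[1,1],R[0,1])).round(1),"t",round(s["time_s"],2),"open",round(s["opening"],1),"gf",round(s["grasp_force"],1),"ft",np.round(s["ft_force"],1),"q",np.round(s["q"],2))
if len(a)>=3: print("tool shift mm",((np.array(a[:3])-p)@R).round(1))
if len(a)>3:
    d=(np.degrees(np.arctan2(R[1,1],R[0,1]))-a[3]+180)%360-180; print("roll rad",np.radians(d).round(3))
E
python3 - <<'E'
from h import *
for cam in("top","scene"):
    d=np.load(cam+"0.npz");P=d["c"][d["d"]>0]
    s=P[(P[:,0]>480)&(P[:,0]<800)&(P[:,1]<-360)&(P[:,1]>-600)&(P[:,2]>25)]
    for z in(50,100,150,200,250,300):
        q=s[abs(s[:,2]-z)<15]
        if len(q)>5:print(cam,z,np.percentile(q,[3,50,97],axis=0).round()[:,:2].tolist())
E
python3 -m crank '[{"y":-0.04,"grip":0.5},{"y":-0.04},{"y":-0.04},{"y":-0.04},{"y":-0.02},{"y":0}]' 
python3 go.py 287 -201 231 -122.35
```

```text
top 50 [[665.0, -460.0], [753.0, -423.0], [797.0, -364.0]]
top 100 [[665.0, -468.0], [680.0, -439.0], [712.0, -433.0]]
top 150 [[667.0, -474.0], [682.0, -445.0], [715.0, -436.0]]
top 200 [[682.0, -466.0], [688.0, -453.0], [703.0, -450.0]]
top 250 [[685.0, -469.0], [692.0, -460.0], [702.0, -454.0]]
scene 50 [[661.0, -474.0], [678.0, -440.0], [780.0, -364.0]]
scene 100 [[662.0, -474.0], [675.0, -442.0], [708.0, -434.0]]
scene 150 [[665.0, -475.0], [677.0, -447.0], [708.0, -438.0]]
scene 200 [[679.0, -469.0], [686.0, -456.0], [699.0, -450.0]]
scene 250 [[684.0, -469.0], [691.0, -462.0], [696.0, -457.0]]
pos [ 147.7 -529.8  231.3] yawY -74.4 t 0.9 open 85.4 gf 0.0 ft [0.1 0.5 0.8] q [ 1.26  0.31  0.01  1.51 -0.    1.32 -0.03]
tool shift mm [ 222.5 -279.3    0.3]
roll rad 0.836invalid input at $[0]: expected keys grip, x, y, z, roll
```

```bash
python3 -m crank '[{"grip":0.4,"x":0,"y":-0.04,"z":0,"roll":0},{"grip":0.4,"x":0,"y":-0.04,"z":0,"roll":0},{"grip":0.4,"x":0,"y":-0.04,"z":0,"roll":0},{"grip":0.4,"x":0,"y":-0.04,"z":0,"roll":0},{"grip":0.4,"x":0,"y":-0.025,"z":0,"roll":0},{"grip":0.4,"x":0,"y":0,"z":0,"roll":0}]' 20
python3 go.py 287 -201 231 -122.35
```

```text
time_s: 1.4
position: [96.6, -346.7, 231.0]
ee_rot: [[0.963, 0.269, -0.001], [0.269, -0.963, 0.003], [-0.0, -0.003, -1.0]]
ft_force: [-0.4, -0.2, -0.3]
opening: 34.2
grasp_force: 0.0
pos [  96.6 -346.7  231. ] yawY -74.4 t 1.4 open 34.2 gf 0.0 ft [-0.4 -0.2 -0.3] q [ 1.26 -0.08 -0.01  1.96 -0.    1.27 -0.05]
tool shift mm [222.6 -89.2   0.3]
roll rad 0.837
```

```bash
python3 -m crank '[{"grip":0.4,"x":0,"y":-0.025,"z":0,"roll":0},{"grip":0.4,"x":0,"y":0,"z":0,"roll":0},{"grip":0.4,"x":0.032,"y":-0.0064,"z":0,"roll":0},{"grip":0.4,"x":0.032,"y":-0.0064,"z":0,"roll":0}]'
python3 go.py 206 -264 231 -122.35
```

```text
time_s: 1.73
position: [149.5, -298.9, 231.8]
ee_rot: [[0.965, 0.263, 0.001], [0.263, -0.965, -0.002], [0.001, 0.002, -1.0]]
ft_force: [0.7, 0.2, 0.4]
opening: 33.9
grasp_force: 0.0
pos [ 149.5 -298.9  231.8] yawY -74.7 t 1.73 open 33.9 gf 0.0 ft [0.7 0.2 0.4] q [ 1.19 -0.14 -0.12  2.   -0.02  1.27 -0.23]
tool shift mm [ 63.7 -18.8   0.8]
roll rad 0.831
```

```bash
python3 -m crank '[{"grip":0.4,"x":0.032,"y":-0.0064,"z":0,"roll":0},{"grip":0.4,"x":0.032,"y":-0.0064,"z":0,"roll":0},{"grip":0.4,"x":0.0268,"y":-0.0177,"z":0,"roll":0},{"grip":0.4,"x":0.0268,"y":-0.0177,"z":0,"roll":0},{"grip":0.4,"x":0.0268,"y":-0.0177,"z":0,"roll":0},{"grip":0.4,"x":0.0268,"y":-0.0177,"z":0,"roll":0},{"grip":0.4,"x":0,"y":0,"z":0,"roll":0.12}]'
python3 go.py 563 -239 190 -122.35
```

```text
time_s: 2.32
position: [296.9, -166.7, 232.1]
ee_rot: [[0.987, 0.16, 0.004], [0.16, -0.987, 0.001], [0.004, -0.001, -1.0]]
ft_force: [0.2, -0.4, 0.8]
opening: 34.1
grasp_force: 0.0
pos [ 296.9 -166.7  232.1] yawY -80.8 t 2.32 open 34.1 gf 0.0 ft [ 0.2 -0.4  0.8] q [ 0.99 -0.13 -0.46  1.98 -0.06  1.27 -0.86]
tool shift mm [250.9 114.1  43.1]
roll rad 0.726
```

```bash
python3 -m crank '[{"grip":0.4,"x":0,"y":0,"z":0,"roll":0.121},{"grip":0.4,"x":0,"y":0,"z":0,"roll":0.121},{"grip":0.4,"x":0,"y":0,"z":0,"roll":0.121},{"grip":0.4,"x":0,"y":0,"z":0,"roll":0.121},{"grip":0.4,"x":0,"y":0,"z":0,"roll":0.121},{"grip":0.4,"x":0,"y":0,"z":0,"roll":0.121}]' >/dev/null
python3 -m crank '[{"grip":1,"x":0.033,"y":-0.01,"z":0.005,"roll":0},{"grip":1,"x":0.033,"y":-0.01,"z":0.005,"roll":0},{"grip":1,"x":0.033,"y":-0.01,"z":0.005,"roll":0},{"grip":1,"x":0.033,"y":-0.01,"z":0.005,"roll":0},{"grip":1,"x":0.033,"y":-0.01,"z":0.005,"roll":0},{"grip":1,"x":0.033,"y":-0.01,"z":0.005,"roll":0},{"grip":1,"x":0.033,"y":-0.01,"z":0.005,"roll":0},{"grip":1,"x":0.033,"y":-0.01,"z":0.005,"roll":0}]' >/dev/null
python3 -m crank '[{"grip":1,"x":0,"y":0,"z":0,"roll":0},{"grip":1,"x":0,"y":0,"z":0,"roll":0}]' >/dev/null
python3 go.py 563 -239 92 -122.35
```

```text
pos [ 558.3 -247.8  188.7] yawY -122.9 t 3.65 open 85.7 gf 0.0 ft [-0.4  0.7  0.4] q [ 0.76  0.53 -0.58  1.38  0.28  1.32 -1.97]
tool shift mm [-0.5 -9.8 96.7]
roll rad -0.01
```

```bash
python3 -m crank '[{"grip":1,"x":0,"y":-0.01,"z":0.01,"roll":-0.01},{"grip":1,"x":0,"y":0,"z":0.03,"roll":0},{"grip":1,"x":0,"y":0,"z":0.03,"roll":0},{"grip":1,"x":0,"y":0,"z":0.016,"roll":0},{"grip":1,"x":0,"y":0,"z":0.01,"roll":0},{"grip":1,"x":0,"y":0,"z":0,"roll":0}]' 20
python3 go.py 563 -239 92 -122.35
python3 -m crank '[{"grip":0,"x":0,"y":0,"z":0,"roll":0},{"grip":0,"x":0,"y":0,"z":0,"roll":0},{"grip":0,"x":0,"y":0,"z":0,"roll":0},{"grip":0,"x":0,"y":0,"z":0,"roll":0},{"grip":0,"x":0,"y":0,"z":0,"roll":0},{"grip":0,"x":0,"y":0,"z":0,"roll":0}]' 20
python3 - <<'E'
from h import *
s=get_state();R=np.array(s["ee_rot"]);g=np.array(s["position"])-R[:,2]*19
Rb=binR(np.radians(-32.35));print("grip in bin",((g-[583.5,-272.2,36])@Rb).round(1))
p=capture("scene");cv2.imwrite("pics/g1.png",p["frame"][80:280,280:600,::-1].repeat(2,0).repeat(2,1))
E
```

```text
time_s: 4.15
position: [560.2, -238.4, 93.3]
ee_rot: [[0.845, -0.534, -0.004], [-0.534, -0.845, 0.001], [-0.004, 0.001, -1.0]]
ft_force: [0.0, -0.5, -0.1]
opening: 85.7
grasp_force: 0.0
pos [ 560.2 -238.4   93.3] yawY -122.3 t 4.15 open 85.7 gf 0.0 ft [ 0.  -0.5 -0.1] q [ 0.74  0.6  -0.55  1.51  0.34  1.13 -2.01]
tool shift mm [ 2.7 -1.   1.3]
roll rad 0.001
time_s: 4.65
position: [563.8, -239.5, 97.7]
ee_rot: [[0.845, -0.535, 0.003], [-0.535, -0.845, -0.001], [0.004, -0.001, -1.0]]
ft_force: [-1.4, 0.4, 6.7]
opening: 52.8
grasp_force: 21.1
grip in bin [ 3.1 17.1 87.6]
```

View pics/g1.png

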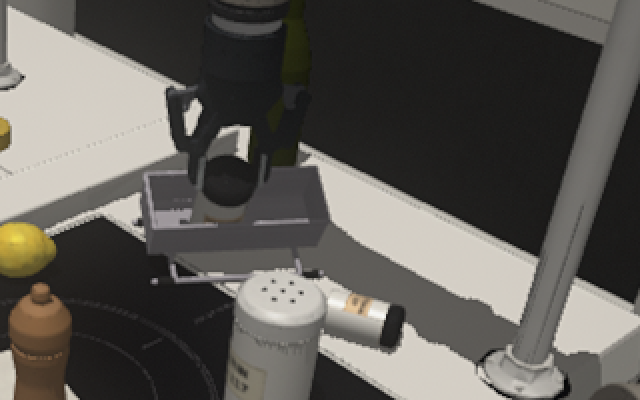

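```bash
python3 -m crank '[{"grip":0,"x":0,"y":0,"z":-0.003,"roll":0},{"grip":0,"x":0,"y":-0.01,"z":0,"roll":0},{"grip":0,"x":0,"y":-0.01,"z":0,"roll":0},{"grip":0,"x":0,"y":-0.01,"z":0,"roll":0},{"grip":0,"x":0,"y":-0.008,"z":0,"roll":0},{"grip":0,"x":0,"y":-0.003,"z":0,"roll":0},{"grip":0,"x":0,"y":0,"z":0,"roll":0}]' 20
cat > gb.py <<'E'
from h import *
s=get_state();R=np.array(s["ee_rot"]);g=np.array(s["position"])-R[:,2]*19
Rb=binR(np.radians(-32.35));print("grip in bin",((g-[583.5,-272.2,36])@Rb).round(1),"ft bin",(np.array(s["ft_force"])@Rb).round(1),"open",round(s["opening"],1),"gf",round(s["grasp_force"],1),"t",round(s["time_s"],1))
E
python3 gb.py
```

```text
time_s: 5.28
position: [585.9, -202.2, 98.4]
ee_rot: [[0.847, -0.532, 0.002], [-0.532, -0.847, 0.001], [0.001, -0.002, -1.0]]
ft_force: [2.3, 0.5, -0.4]
opening: 52.7
grasp_force: 21.3
grip in bin [ 2.3 60.4 88.7] ft bin [ 1.3  1.7 -1.1] open 52.7 gf 21.3 t 5.3
```

```bash
python3 -m crank '[{"grip":1,"x":0,"y":0,"z":0,"roll":0},{"grip":1,"x":0,"y":0,"z":0,"roll":0},{"grip":1,"x":0,"y":0,"z":0,"roll":0},{"grip":1,"x":0,"y":0,"z":0,"roll":0},{"grip":1,"x":0,"y":0,"z":-0.035,"roll":0},{"grip":1,"x":0,"y":0,"z":-0.035,"roll":0},{"grip":1,"x":0,"y":0,"z":-0.035,"roll":0}]' 20
python3 -m crank '[{"grip":1,"x":0,"y":0,"z":0,"roll":-0.1214},{"grip":1,"x":0,"y":0,"z":0,"roll":-0.1214},{"grip":1,"x":0,"y":0,"z":0,"roll":-0.1214},{"grip":1,"x":0,"y":0,"z":0,"roll":-0.1214},{"grip":1,"x":0,"y":0,"z":0,"roll":-0.1214},{"grip":1,"x":0,"y":0,"z":0,"roll":-0.1214},{"grip":1,"x":0,"y":0,"z":0,"roll":-0.1214},{"grip":1,"x":0,"y":0,"z":0,"roll":-0.1214}]' >/dev/null
python3 -m crank '[{"grip":1,"x":0,"y":0,"z":0,"roll":-0.1214},{"grip":1,"x":0,"y":0,"z":0,"roll":-0.1214},{"grip":1,"x":0,"y":0,"z":0,"roll":-0.1214},{"grip":1,"x":0,"y":0,"z":0,"roll":-0.1214},{"grip":1,"x":0,"y":0,"z":0,"roll":-0.1214},{"grip":1,"x":0,"y":0,"z":0,"roll":-0.1214},{"grip":1,"x":0,"y":0,"z":0,"roll":-0.1214},{"grip":1,"x":0,"y":0,"z":0,"roll":-0.1214}]' >/dev/null
python3 go.py 514.5 263.5 170 -11
python3 - <<'E'
from h import *
p=capture("top");c=cloud(p)
Rb=binR(np.radians(-32.35));b=(c[p["depth"]>0]-[583.5,-272.2,36])@Rb
s=b[(abs(b[:,2]-94)<4)&(abs(b[:,0])<35)&(abs(b[:,1])<100)];print(len(s),cv2.minEnclosingCircle(s[:,:2].astype(np.float32)),np.median(s[:,2]))
E
```

```text
time_s: 5.87
position: [583.4, -204.9, 203.9]
ee_rot: [[0.845, -0.535, -0.002], [-0.535, -0.845, 0.001], [-0.002, 0.001, -1.0]]
ft_force: [1.2, -0.4, 0.1]
opening: 85.5
grasp_force: 0.0
pos [ 584.1 -205.2  203.3] yawY -10.7 t 7.2 open 85.2 gf 0.0 ft [ 0.9 -0.3 -0.2] q [ 0.89  0.66 -1.    1.33  0.55  1.44 -0.27]
tool shift mm [ 447.5 -155.7   33.2]
roll rad 0.005
666 ((-2.206930160522461, 60.481163024902344), 26.573144912719727) 92.70546694827976
```

```bash
python3 -m crank '[{"grip":1,"x":0.037,"y":-0.013,"z":0,"roll":0},{"grip":1,"x":0.037,"y":-0.013,"z":0,"roll":0},{"grip":1,"x":0.037,"y":-0.013,"z":0,"roll":0},{"grip":1,"x":0.037,"y":-0.013,"z":0,"roll":0},{"grip":1,"x":0.037,"y":-0.013,"z":0,"roll":0},{"grip":1,"x":0.037,"y":-0.013,"z":0,"roll":0},{"grip":1,"x":0.037,"y":-0.013,"z":0,"roll":0},{"grip":1,"x":0.037,"y":-0.013,"z":0,"roll":0}]' >/dev/null
python3 -m crank '[{"grip":1,"x":0.037,"y":-0.013,"z":0,"roll":0},{"grip":1,"x":0.037,"y":-0.013,"z":0,"roll":0},{"grip":1,"x":0.037,"y":-0.013,"z":0.01,"roll":0},{"grip":1,"x":0.037,"y":-0.013,"z":0.01,"roll":0},{"grip":1,"x":0,"y":0,"z":0.01,"roll":0},{"grip":1,"x":0,"y":0,"z":0,"roll":0}]' >/dev/null
python3 go.py 514.5 263.5 82 -11
```

```text
pos [513.2 263.8 171.6] yawY -10.7 t 8.42 open 85.4 gf 0.0 ft [-0.1 -0.8 -0. ] q [ 0.15  0.61 -1.01  1.5   0.52  1.33 -1.1 ]
tool shift mm [ 0.1  1.6 89.6]
roll rad 0.005
```

```bash
python3 -m crank '[{"grip":1,"x":0,"y":0.001,"z":0.03,"roll":0},{"grip":1,"x":0,"y":0,"z":0.03,"roll":0},{"grip":1,"x":0,"y":0,"z":0.02,"roll":0},{"grip":1,"x":0,"y":0,"z":0.01,"roll":0},{"grip":1,"x":0,"y":0,"z":0,"roll":0}]' 22 >/dev/null
python3 go.py
python3 -m crank '[{"grip":0,"x":0,"y":0,"z":0,"roll":0},{"grip":0,"x":0,"y":0,"z":0,"roll":0},{"grip":0,"x":0,"y":0,"z":0,"roll":0},{"grip":0,"x":0,"y":0,"z":0,"roll":0},{"grip":0,"x":0,"y":0,"z":0,"roll":0},{"grip":0,"x":0,"y":0,"z":0,"roll":0},{"grip":0,"x":0,"y":0,"z":-0.01,"roll":0},{"grip":0,"x":0,"y":0,"z":-0.02,"roll":0}]' 22
python3 go.py 480 -45 110 -11
```

```text
pos [516.9 257.6  80.9] yawY -11.2 t 8.83 open 85.6 gf 0.0 ft [ 0.1 -0.1  0. ] q [ 0.13  0.69 -0.95  1.61  0.6   1.16 -1.16]
time_s: 9.5
position: [515.6, 259.0, 111.5]
ee_rot: [[0.191, 0.982, -0.005], [0.982, -0.191, -0.003], [-0.004, -0.004, -1.0]]
ft_force: [0.9, -0.4, -1.7]
opening: 53.1
grasp_force: 23.9
pos [515.6 259.  111.5] yawY -11.0 t 9.5 open 53.1 gf 23.9 ft [ 0.9 -0.4 -1.7] q [ 0.14  0.66 -0.97  1.58  0.57  1.22 -1.13]
tool shift mm [-305.2   23.2    2.7]
roll rad -0.0
```

```bash
python3 -m crank '[{"grip":0,"x":-0.005,"y":0.03,"z":-0.02,"roll":0},{"grip":0,"x":-0.03,"y":0.03,"z":0,"roll":0},{"grip":0,"x":-0.036,"y":0,"z":0,"roll":0},{"grip":0,"x":-0.036,"y":0,"z":0,"roll":0},{"grip":0,"x":-0.036,"y":0,"z":0,"roll":0},{"grip":0,"x":-0.036,"y":0,"z":0,"roll":0},{"grip":0,"x":-0.036,"y":0,"z":0,"roll":0},{"grip":0,"x":-0.036,"y":0,"z":0,"roll":0}]' 22 >/dev/null
python3 -m crank '[{"grip":0,"x":-0.036,"y":0,"z":0,"roll":0},{"grip":0,"x":0,"y":0,"z":0.02,"roll":0},{"grip":0,"x":0,"y":0,"z":0.02,"roll":0},{"grip":0,"x":0,"y":0,"z":0,"roll":0}]' 22 >/dev/null
python3 go.py
cat > obj.py <<'E'
# pose of held object in tool frame: axis fit. args: radius lo hi (z below TCP along world)
import sys; from h import *
s=get_state();R=np.array(s["ee_rot"]);g=np.array(s["position"])
rad=float(sys.argv[1]);zmin=float(sys.argv[2]);zlo=float(sys.argv[3]);zhi=float(sys.argv[4])
Q=[]
for cam in("scene","top"):
    p=capture(cam);c=cloud(p)[p["depth"]>0]
    if len(sys.argv)>5: save(p,sys.argv[5]+cam)
    t=(c-g)@R
    m=(abs(t[:,0])<75)&(abs(t[:,1])<30)&(t[:,2]>zlo)&(t[:,2]<zhi)&(c[:,2]>zmin);Q.append(t[m]);print(cam,m.sum())
q=np.vstack(Q)
# cylinder: axis through (x0,y0) at z=0 with slopes a,b
def f(v):
    d=np.array([v[2],v[3],1]);d/=np.linalg.norm(d);w=q-[v[0],v[1],0];return np.linalg.norm(w-np.outer(w@d,d),axis=1)-rad
o=least_squares(f,[0,0,0,0],loss="soft_l1",f_scale=1.5)
print("axis x0,y0",o.x[:2].round(1),"tilt x,y deg",np.degrees(np.arctan(o.x[2:])).round(1),"rms",np.sqrt(np.mean(np.clip(o.fun,-5,5)**2)).round(2))
d=np.array([o.x[2],o.x[3],1]);d/=np.linalg.norm(d);al=(q-[o.x[0],o.x[1],0])@d;print("along axis 1,99%",np.percentile(al,[1,99]).round(1))
E
python3 obj.py 26.5 4 8 90
```

```text
pos [517.4 -34.   90.1] yawY -11.2 t 10.5 open 53.0 gf 24.2 ft [-0.6 -0.1 -1.9] q [ 0.76  0.59 -1.01  1.76  0.56  1.12 -0.64]
scene 703
top 76
axis x0,y0 [-4.5 -3.1] tilt x,y deg [10.3  1.2] rms 2.69
along axis 1,99% [ 9.8 85.4]
```

```bash
python3 obj.py 26.5 20 8 85 w1; python3 go.py
```

```text
scene 661
top 13
axis x0,y0 [ 0.2 -2.2] tilt x,y deg [ 1.2 -0.8] rms 1.43
along axis 1,99% [ 9.  74.3]
pos [521.7 -30.6  94.6] yawY -10.9 t 10.7 open 53.4 gf 24.2 ft [ 1.   0.1 -1.8] q [ 0.75  0.59 -1.02  1.75  0.55  1.12 -0.64]
```

View pics/w1scene.png

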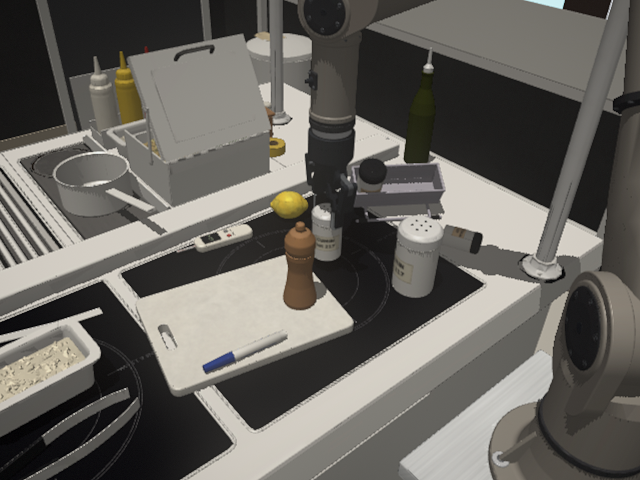

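```bash
python3 -m crank '[{"grip":0,"x":0,"y":0,"z":0.018,"roll":0},{"grip":0,"x":0,"y":0,"z":0,"roll":0},{"grip":0,"x":0.01,"y":0,"z":0,"roll":0},{"grip":0,"x":0.008,"y":0,"z":0,"roll":0},{"grip":0,"x":0.008,"y":0,"z":0,"roll":0},{"grip":0,"x":0.008,"y":0,"z":0,"roll":0}]' 22
python3 -m crank '[{"grip":0,"x":0.008,"y":0,"z":0,"roll":0},{"grip":0,"x":0.007,"y":0,"z":0,"roll":0},{"grip":0,"x":0,"y":0,"z":0,"roll":0},{"grip":0,"x":0,"y":0,"z":0,"roll":0}]' 22
python3 obj.py 26.5 22 8 50
```

```text
time_s: 11.2
position: [528.3, 2.3, 76.5]
ee_rot: [[0.191, 0.982, 0.002], [0.982, -0.191, -0.001], [-0.001, 0.002, -1.0]]
ft_force: [-0.5, -3.1, 0.6]
opening: 53.1
grasp_force: 24.3
time_s: 11.53
position: [530.5, 17.3, 75.6]
ee_rot: [[0.19, 0.982, 0.001], [0.982, -0.19, 0.001], [0.001, 0.0, -1.0]]
ft_force: [0.9, -1.0, -0.6]
opening: 53.3
grasp_force: 23.9
scene 274
top 0
axis x0,y0 [-7.8 -2.1] tilt x,y deg [-26.5  -1.8] rms 1.0
along axis 1,99% [14.1 62.3]
```

```bash
python3 -m crank '[{"grip":0,"x":0,"y":0,"z":-0.02,"roll":0},{"grip":0,"x":0,"y":0,"z":-0.03,"roll":0},{"grip":0,"x":0,"y":0,"z":-0.04,"roll":0},{"grip":0,"x":0,"y":0,"z":-0.04,"roll":0}]' 22 >/dev/null
python3 -m crank '[{"grip":0,"x":0,"y":0,"z":0,"roll":-0.12},{"grip":0,"x":0,"y":0,"z":0,"roll":-0.12},{"grip":0,"x":0,"y":0,"z":0,"roll":-0.12},{"grip":0,"x":0,"y":0,"z":0,"roll":-0.12},{"grip":0,"x":0,"y":0,"z":0,"roll":-0.12}]' 22 >/dev/null
python3 -m crank '[{"grip":0,"x":0,"y":0,"z":0,"roll":-0.12},{"grip":0,"x":0,"y":0,"z":0,"roll":-0.12},{"grip":0,"x":0,"y":0,"z":0,"roll":-0.12},{"grip":0,"x":0,"y":0,"z":0,"roll":-0.12},{"grip":0,"x":0,"y":0,"z":0,"roll":-0.12}]' 22 >/dev/null
python3 -m crank '[{"grip":0,"x":-0.0168,"y":-0.0345,"z":0,"roll":0},{"grip":0,"x":-0.0168,"y":-0.0345,"z":0,"roll":0},{"grip":0,"x":-0.0168,"y":-0.0345,"z":0,"roll":0},{"grip":0,"x":-0.0168,"y":-0.0345,"z":0,"roll":0}]' 22 >/dev/null
python3 go.py 496 -288 205 57.65
```

```text
pos [ 512.4 -137.4  204.9] yawY 57.8 t 13.13 open 53.2 gf 24.2 ft [ 2.  -0.1 -2.2] q [ 1.06  0.57 -1.23  1.58  0.54  1.39  0.78]
tool shift mm [ -66.4 -136.2   -0.3]
roll rad 0.002
```

```bash
python3 -m crank '[{"grip":0,"x":-0.0168,"y":-0.0345,"z":0,"roll":0},{"grip":0,"x":-0.0168,"y":-0.0345,"z":0,"roll":0},{"grip":0,"x":0,"y":0,"z":0,"roll":0}]' 22 >/dev/null
python3 go.py 496 -288 205 57.65
python3 - <<'E'
from h import *
p=capture("top");save(p,"t2")
E
```

```text
pos [ 502.4 -224.7  203.2] yawY 56.7 t 13.38 open 53.2 gf 24.2 ft [ 0.4 -2.5 -3. ] q [ 1.17  0.61 -1.21  1.53  0.58  1.41  0.91]
tool shift mm [-29.4 -56.4  -1.5]
roll rad -0.016
```

View pics/t2.png

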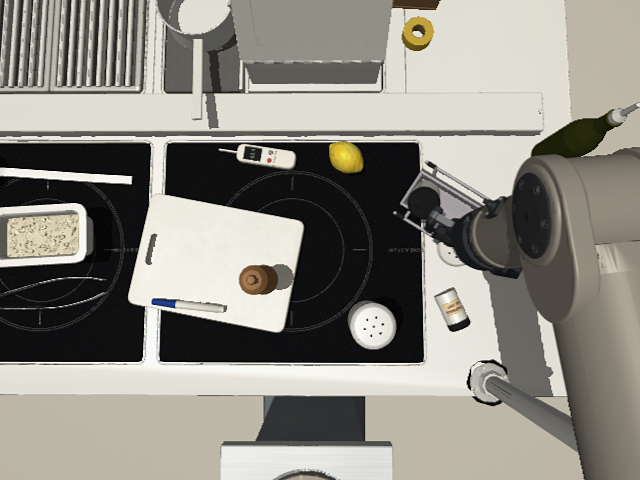

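The top view shows the arm's forearm passing very close over the post (575,440), because q3 has drifted to -1.2. I'll back off and unwind the elbow with a loop: left at large radius, then right at small radius.

```bash
python3 -m crank '[{"grip":0,"x":0.0147,"y":0.035,"z":0,"roll":0},{"grip":0,"x":0.0147,"y":0.035,"z":0,"roll":0},{"grip":0,"x":0.0147,"y":0.035,"z":-0.01,"roll":0},{"grip":0,"x":0.0147,"y":0.035,"z":-0.01,"roll":0},{"grip":0,"x":0.0147,"y":0.035,"z":-0.01,"roll":0},{"grip":0,"x":0.0147,"y":0.035,"z":-0.01,"roll":0}]' 24 >/dev/null
python3 go.py 500 200 240 57.65
python3 -m crank '[{"grip":0,"x":0.028,"y":0.0295,"z":0,"roll":0},{"grip":0,"x":0.028,"y":0.0295,"z":0,"roll":0},{"grip":0,"x":0.028,"y":0.0295,"z":0,"roll":0},{"grip":0,"x":0.028,"y":0.0295,"z":0,"roll":0},{"grip":0,"x":0.028,"y":0.0295,"z":0,"roll":0},{"grip":0,"x":0,"y":0,"z":0,"roll":0}]' 24 >/dev/null
python3 go.py 325 130 240 57.65
```

```text
pos [541.5  15.4 245.4] yawY 57.8 t 13.93 open 53.1 gf 25.8 ft [ 1.4 -0.1 -2.8] q [ 0.73  0.54 -1.21  1.48  0.51  1.47  0.53]
tool shift mm [133.5 134.1   5.7]
roll rad 0.003
pos [495.3 225.4 246.4] yawY 58.9 t 14.43 open 52.6 gf 26.0 ft [-0.7  2.3  0.4] q [ 0.33  0.53 -1.18  1.47  0.49  1.46  0.17]
tool shift mm [  96.6 -169.7    5.9]
roll rad 0.022
```

```bash
python3 -m crank '[{"grip":0,"x":0.022,"y":-0.0305,"z":0,"roll":0},{"grip":0,"x":0.022,"y":-0.0305,"z":0,"roll":0},{"grip":0,"x":0.022,"y":-0.0305,"z":0,"roll":0},{"grip":0,"x":0.022,"y":-0.0305,"z":0,"roll":0},{"grip":0,"x":0.022,"y":-0.0305,"z":0,"roll":0},{"grip":0,"x":0,"y":0,"z":0,"roll":0}]' 24 >/dev/null
python3 go.py 350 0 240 57.65
```

```text
pos [334.3 144.1 245.8] yawY 57.8 t 14.93 open 53.2 gf 26.4 ft [-0.8  2.2 -1.9] q [ 0.87 -0.14 -1.2   1.89 -0.11  1.32  0.71]
tool shift mm [ -90.  -113.3    9. ]
roll rad 0.002
```

```bash
python3 -m crank '[{"grip":0,"x":-0.0227,"y":-0.028,"z":0,"roll":0},{"grip":0,"x":-0.0227,"y":-0.028,"z":0,"roll":0},{"grip":0,"x":-0.0227,"y":-0.028,"z":0,"roll":0},{"grip":0,"x":-0.0227,"y":-0.028,"z":0,"roll":0},{"grip":0,"x":0,"y":0,"z":0,"roll":0}]' 24 >/dev/null
python3 go.py 329 -120 240 57.65
```

```text
pos [357.4  -5.4 246.3] yawY 57.2 t 15.35 open 53.3 gf 26.5 ft [-0.9 -0.3 -2.1] q [ 0.96 -0.11 -0.9   1.91 -0.08  1.31  1.09]
tool shift mm [ -38.2 -111.7    7.1]
roll rad -0.008
```

```bash
python3 -m crank '[{"grip":0,"x":-0.0102,"y":-0.034,"z":0,"roll":0},{"grip":0,"x":-0.0102,"y":-0.034,"z":0,"roll":0},{"grip":0,"x":-0.0102,"y":-0.034,"z":0,"roll":0},{"grip":0,"x":-0.0102,"y":-0.034,"z":0,"roll":0},{"grip":0,"x":-0.0102,"y":-0.034,"z":0,"roll":0},{"grip":0,"x":0,"y":0,"z":0,"roll":0}]' 24 >/dev/null
python3 go.py 496 -288 210 57.65
```

```text
pos [ 307.6 -175.5  246.8] yawY 57.2 t 15.85 open 53.5 gf 26.6 ft [ 0.3  0.2 -1.1] q [ 1.12 -0.1  -0.59  1.92 -0.05  1.31  1.54]
tool shift mm [-219.5    7.7   36.1]
roll rad -0.007
```

```bash
python3 -m crank '[{"grip":0,"x":-0.0365,"y":0.001,"z":0,"roll":0},{"grip":0,"x":-0.0365,"y":0.001,"z":0,"roll":0},{"grip":0,"x":-0.0365,"y":0.001,"z":0,"roll":0},{"grip":0,"x":-0.0365,"y":0.001,"z":0.01,"roll":0},{"grip":0,"x":-0.0365,"y":0.001,"z":0.01,"roll":0},{"grip":0,"x":-0.0365,"y":0.001,"z":0.01,"roll":0},{"grip":0,"x":0,"y":0,"z":0,"roll":-0.007},{"grip":0,"x":0,"y":0,"z":0,"roll":0}]' 24 >/dev/null
python3 go.py 496 -288 153 57.65
python3 obj.py 26.5 20 8 50 b1
```

```text
pos [ 499.2 -279.6  213. ] yawY 58.3 t 16.52 open 53.4 gf 26.6 ft [-0.2  0.5 -0.9] q [ 0.92  0.45 -0.64  1.45  0.27  1.34  1.28]
tool shift mm [-2.3 -8.8 60. ]
roll rad 0.011
scene 476
top 3
axis x0,y0 [-4.5 -1.9] tilt x,y deg [-24.2  -2.6] rms 1.13
along axis 1,99% [-1.8 49.1]
```

View pics/b1scene.png

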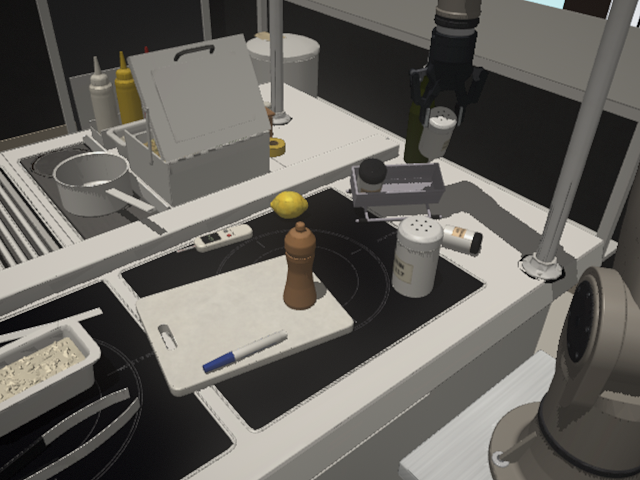

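```bash
python3 go.py 503 -287.5 153.3 57.65; python3 -m crank '[{"grip":0,"x":0,"y":0,"z":0,"roll":0.008}]' 24 >/dev/null; python3 go.py 503 -287.5 153.3 57.65
```

```text
pos [ 498.7 -279.   216.5] yawY 58.3 t 16.62 open 53.0 gf 26.6 ft [-0.3  1.1 -1.1] q [ 0.92  0.44 -0.64  1.45  0.27  1.34  1.28]
tool shift mm [-8.4 -4.8 63.2]
roll rad 0.012
pos [ 498.4 -279.5  218.1] yawY 57.8 t 16.7 open 53.1 gf 26.6 ft [ 0.1 -0.4 -0.6] q [ 0.92  0.43 -0.64  1.45  0.27  1.34  1.28]
tool shift mm [-8.2 -4.  64.8]
roll rad 0.003
```

```bash
python3 -m crank '[{"grip":0,"x":-0.008,"y":-0.004,"z":0.02,"roll":0},{"grip":0,"x":0,"y":0,"z":0.02,"roll":0},{"grip":0,"x":0,"y":0,"z":0.012,"roll":0},{"grip":0,"x":0,"y":0,"z":0.01,"roll":0},{"grip":0,"x":0,"y":0,"z":0,"roll":0},{"grip":0,"x":0,"y":0,"z":0,"roll":0},{"grip":0,"x":0,"y":0,"z":0,"roll":0}]' 24 >/dev/null
python3 go.py 503 -287.5 153.3 57.65
cat > objb.py <<'E'
# held/standing object fit in bin frame: rad, zlo, zhi (bin z), y centre guess
import sys; from h import *
rad,zlo,zhi,yc=[float(v) for v in sys.argv[1:5]];x0=float(sys.argv[5]) if len(sys.argv)>5 else 0
Rb=binR(np.radians(-32.35))
for cams in(("scene",),("top",)):
    Q=[]
    for cam in cams:
        p=capture(cam);c=cloud(p)[p["depth"]>0];b=(c-[583.5,-272.2,36])@Rb
        m=(abs(b[:,0]-x0)<31)&(abs(b[:,1]-yc)<31)&(b[:,2]>zlo)&(b[:,2]<zhi);Q.append(b[m])
    q=np.vstack(Q)
    if len(q)<30: print(cams,"few");continue
    def f(v):
        d=np.array([v[2],v[3],1]);d/=np.linalg.norm(d);w=q-[v[0],v[1],0];return np.linalg.norm(w-np.outer(w@d,d),axis=1)-rad
    o=least_squares(f,[x0,yc,0,0],loss="soft_l1",f_scale=1.5)
    print(cams,len(q),"axis at z=0",o.x[:2].round(1),"tilt",np.degrees(np.arctan(o.x[2:])).round(1),"z 1,99%",np.percentile(q[:,2],[1,99]).round(1))
E
python3 objb.py 26.5 70 135 -56
```

```text
pos [ 503.5 -288.9  157. ] yawY 57.8 t 17.28 open 53.2 gf 26.6 ft [ 0.5 -0.9 -2. ] q [ 0.92  0.49 -0.62  1.52  0.3   1.22  1.26]
tool shift mm [1.2 1.  3.6]
roll rad 0.002
('scene',) 569 axis at z=0 [  0.1 -64.2] tilt [0.8 2.2] z 1,99% [ 70.7 134.2]
('top',) few
```

```bash
python3 objb.py 26.5 50 72 60; python3 gb.py; python3 - <<'E'
from h import *
p=capture("scene");c=cloud(p)[p["depth"]>0];Rb=binR(np.radians(-32.35));b=(c-[583.5,-272.2,36])@Rb
m=(abs(b[:,2]-45)<3)&(abs(b[:,0])<45)&(abs(b[:,1])<105);w=b[m];print(np.percentile(w,[1,99],axis=0).round(1))
E
```

```text
('scene',) 161 axis at z=0 [-3.3 60.4] tilt [ 0.3 -2. ] z 1,99% [50.1 71.5]
('top',) 46 axis at z=0 [-3.5 58.4] tilt [1.1 1.5] z 1,99% [50.2 70.2]
grip in bin [  5.7 -57.  151. ] ft bin [-1.5 -0.1 -1.4] open 53.3 gf 26.6 t 17.5
[[-34.9 -91.8  42.3]
 [ 37.   91.   47.9]]
```

```bash
python3 -m crank '[{"grip":0,"x":0,"y":0.003,"z":0,"roll":0},{"grip":0,"x":-0.0042,"y":0,"z":0.0091,"roll":0},{"grip":0,"x":-0.0042,"y":0,"z":0.0091,"roll":0},{"grip":0,"x":-0.0042,"y":0,"z":0.0091,"roll":0},{"grip":0,"x":0,"y":0,"z":0,"roll":0},{"grip":0,"x":0,"y":0,"z":0,"roll":0}]' 24 >/dev/null; python3 gb.py
python3 -m crank '[{"grip":0,"x":-0.0042,"y":0,"z":0.0091,"roll":0},{"grip":0,"x":-0.0021,"y":0,"z":0.0045,"roll":0},{"grip":0,"x":0,"y":0,"z":0,"roll":0},{"grip":0,"x":0,"y":0,"z":0,"roll":0}]' 24 >/dev/null; python3 gb.py; python3 objb.py 26.5 50 90 -55
```

```text
grip in bin [  3.4 -54.6 119. ] ft bin [-0.5  0.6 -1. ] open 53.2 gf 26.6 t 18.0
grip in bin [  4.  -54.4 104.9] ft bin [-0.7 -0.5 -2.1] open 53.4 gf 26.6 t 18.4
('scene',) 320 axis at z=0 [ -1.3 -60.9] tilt [0.8 3.1] z 1,99% [50.2 89.4]
('top',) few
```

```bash
python3 -m crank '[{"grip":0,"x":-0.0021,"y":0,"z":0.0045,"roll":0},{"grip":0,"x":-0.0021,"y":0,"z":0.0045,"roll":0},{"grip":0,"x":0,"y":0,"z":0,"roll":0},{"grip":0,"x":0,"y":0,"z":0,"roll":0}]' 24 >/dev/null; python3 gb.py
python3 -m crank '[{"grip":0,"x":-0.0021,"y":0,"z":0.0045,"roll":0},{"grip":0,"x":0,"y":0,"z":0,"roll":0},{"grip":0,"x":0,"y":0,"z":0,"roll":0}]' 24 >/dev/null; python3 gb.py
python3 -m crank '[{"grip":0,"x":-0.0013,"y":0,"z":0.0027,"roll":0},{"grip":0,"x":0,"y":0,"z":0,"roll":0},{"grip":0,"x":0,"y":0,"z":0,"roll":0}]' 24 >/dev/null; python3 gb.py
```

```text
grip in bin [  4.  -54.5  94.9] ft bin [-0.7  0.3 -1.1] open 53.3 gf 26.6 t 18.8
grip in bin [  4.2 -54.5  90.1] ft bin [-1.1  0.3 -2.6] open 52.9 gf 26.6 t 19.1
grip in bin [  4.4 -54.4  87.3] ft bin [-0.5 -0.1 -1.6] open 53.3 gf 26.6 t 19.3
```

```bash
python3 -m crank '[{"grip":0,"x":-0.0008,"y":0,"z":0.0018,"roll":0},{"grip":0,"x":0,"y":0,"z":0,"roll":0},{"grip":0,"x":0,"y":0,"z":0,"roll":0}]' 24 >/dev/null; python3 gb.py
python3 -m crank '[{"grip":0,"x":-0.0008,"y":0,"z":0.0018,"roll":0},{"grip":0,"x":0,"y":0,"z":0,"roll":0},{"grip":0,"x":0,"y":0,"z":0,"roll":0}]' 24 >/dev/null; python3 gb.py
python3 objb.py 26.5 50 72 -55; python3 - <<'E'
from h import *
Rb=binR(np.radians(-32.35))
for cam in("scene","top"):
    p=capture(cam);c=cloud(p)[p["depth"]>0];b=(c-[583.5,-272.2,36])@Rb
    for yc in(-57,60):
        m=(abs(b[:,0])<18)&(abs(b[:,1]-yc)<14)&(b[:,2]>80)&(b[:,2]<115);print(cam,yc,m.sum(),np.percentile(b[m,2],[10,50,90,99]).round(1) if m.sum() else "")
E
```

```text
grip in bin [  4.4 -54.4  85.3] ft bin [ 0.1 -0.  -1.2] open 53.1 gf 26.6 t 19.6
grip in bin [  4.9 -54.4  84.9] ft bin [-1.1 -0.4  6.7] open 52.9 gf 27.2 t 19.8
('scene',) 163 axis at z=0 [  1.7 -62. ] tilt [-1.1  5. ] z 1,99% [50.3 71.8]
('top',) few
scene -57 199 [90.7 92.8 95.  97.1]
scene 60 210 [89.8 92.1 94.2 95.6]
top -57 210 [92.1 94.1 95.6 97.1]
top 60 359 [91.1 93.  94.8 96.2]
```

```bash
python3 -m crank '[{"grip":0,"x":-0.0006,"y":0,"z":0.0013,"roll":0},{"grip":0,"x":0,"y":0,"z":0,"roll":0},{"grip":0,"x":0,"y":0,"z":0,"roll":0}]' 24 >/dev/null; python3 gb.py
python3 -m crank '[{"grip":0.75,"x":0,"y":0,"z":0,"roll":0},{"grip":1,"x":0,"y":0,"z":0,"roll":0},{"grip":1,"x":0,"y":0,"z":0,"roll":0},{"grip":1,"x":0,"y":0,"z":0,"roll":0},{"grip":1,"x":0,"y":0,"z":0,"roll":0}]' 24 >/dev/null; python3 gb.py
python3 -m crank '[{"grip":1,"x":0,"y":0,"z":-0.03,"roll":0},{"grip":1,"x":0,"y":0,"z":-0.04,"roll":0},{"grip":1,"x":0.03,"y":0,"z":-0.02,"roll":0},{"grip":1,"x":0.03,"y":0,"z":0,"roll":0},{"grip":1,"x":0.03,"y":0,"z":0,"roll":0}]' >/dev/null
python3 objb.py 26.5 50 72 -55; python3 go.py;python3 - <<'E'
from h import *
p=capture("top");save(p,"t3");c=cloud(p)[p["depth"]>0]
Rb=binR(np.radians(-32.35));b=(c-[583.5,-272.2,36])@Rb
for yc in(-56,60):
    s=b[(abs(b[:,2]-94)<4)&(abs(b[:,0])<35)&(abs(b[:,1]-yc)<32)];print(len(s),cv2.minEnclosingCircle(s[:,:2].astype(np.float32)),np.median(s[:,2]))
s=c[(np.hypot(c[:,0]-454,c[:,1]-84)<45)&(c[:,2]>22)&(c[:,2]<50)];print("mill",circ(s,27.8))
s=c[(np.hypot(c[:,0]-454,c[:,1]-84)<45)&(c[:,2]>160)];print("mill top",s.mean(0))
E
```

```text
grip in bin [  4.9 -54.4  84.8] ft bin [-0.4 -0.3 13.9] open 53.2 gf 27.6 t 20.2
grip in bin [  4.3 -54.4  81.7] ft bin [-0.2 -0.1 -0.1] open 85.5 gf 0.0 t 20.7
('scene',) 165 axis at z=0 [ -1.5 -61.2] tilt [-0.8  1.3] z 1,99% [50.3 71.4]
('top',) 95 axis at z=0 [ -1.  -58.6] tilt [-1.   0.6] z 1,99% [50.2 71.7]
pos [ 448.  -250.1  182.4] yawY 57.9 t 21.18 open 85.3 gf 0.0 ft [ 0.3 -1.4 -0.2] q [ 0.98  0.35 -0.66  1.66  0.23  1.22  1.28]
715 ((-1.5699067115783691, -57.23478698730469), 26.45926284790039) 92.70938840419541
699 ((-1.738234043121338, 60.3118896484375), 26.535154342651367) 92.55248777298695
mill [453.87065039  84.67975784  27.8       ]
mill top [452.79268988  81.90678221 169.46376565]
```

```bash
python3 -m crank '[{"grip":1,"x":0,"y":0,"z":-0.01,"roll":0.12},{"grip":1,"x":0,"y":0,"z":-0.01,"roll":0.12},{"grip":1,"x":0,"y":0,"z":0,"roll":0.12},{"grip":1,"x":0,"y":0,"z":0,"roll":0.12},{"grip":1,"x":0,"y":0,"z":0,"roll":0.12}]' 40 >/dev/null
python3 -m crank '[{"grip":1,"x":0,"y":0,"z":0,"roll":0.12},{"grip":1,"x":0,"y":0,"z":0,"roll":0.12},{"grip":1,"x":0,"y":0,"z":0,"roll":0.12},{"grip":1,"x":0,"y":0,"z":0,"roll":0.12},{"grip":1,"x":0,"y":0,"z":0,"roll":0.12},{"grip":1,"x":0,"y":0,"z":0,"roll":0}]' 40 >/dev/null
python3 go.py 453.9 84.5 200 -11
python3 -m crank '[{"grip":1,"x":0.0366,"y":-0.0064,"z":0,"roll":0},{"grip":1,"x":0.0366,"y":-0.0064,"z":0,"roll":0},{"grip":1,"x":0.0366,"y":-0.0064,"z":0,"roll":0},{"grip":1,"x":0.0366,"y":-0.0064,"z":0,"roll":0},{"grip":1,"x":0.0366,"y":-0.0064,"z":0,"roll":0},{"grip":1,"x":0.0366,"y":-0.0064,"z":0,"roll":0},{"grip":1,"x":0.0366,"y":-0.0064,"z":0,"roll":0},{"grip":1,"x":0.0366,"y":-0.0064,"z":0,"roll":0}]' 40 >/dev/null
python3 -m crank '[{"grip":1,"x":0.0366,"y":-0.0064,"z":0,"roll":0},{"grip":1,"x":0,"y":0,"z":0,"roll":0},{"grip":1,"x":0,"y":0,"z":0,"roll":0},{"grip":1,"x":0,"y":0,"z":0,"roll":0}]' 40 >/dev/null
python3 go.py 453.9 84.5 115 -11
```

```text
pos [ 453.8 -254.1  203.3] yawY -11.1 t 22.15 open 85.6 gf 0.0 ft [-0.3 -0.8  0.1] q [ 0.83  0.3  -0.45  1.62  0.14  1.25  0.16]
tool shift mm [332.3 -65.1   2.1]
roll rad -0.002
pos [459.6  80.4 202.2] yawY -10.9 t 23.15 open 85.4 gf 0.0 ft [-0.6 -0.8 -0.2] q [ 0.36  0.22 -0.67  1.75  0.15  1.22 -0.54]
tool shift mm [ 3.4 -6.1 87.2]
roll rad 0.002
```

```bash
python3 -m crank '[{"grip":1,"x":0.003,"y":-0.006,"z":0.02,"roll":0},{"grip":1,"x":0,"y":0,"z":0.03,"roll":0},{"grip":1,"x":0,"y":0,"z":0.025,"roll":0},{"grip":1,"x":0,"y":0,"z":0.012,"roll":0},{"grip":1,"x":0,"y":0,"z":0,"roll":0},{"grip":1,"x":0,"y":0,"z":0,"roll":0},{"grip":1,"x":0,"y":0,"z":0,"roll":0}]' 40 >/dev/null
python3 go.py 453.9 84.5 115 -11
```

```text
pos [454.6  83.8 116.2] yawY -11.1 t 23.73 open 85.4 gf 0.0 ft [ 0.5 -0.7 -0.9] q [ 0.32  0.31 -0.66  1.89  0.22  1.02 -0.62]
tool shift mm [ 0.5 -0.8  1.2]
roll rad -0.001
```

```bash
python3 -m crank '[{"grip":0,"x":0,"y":0,"z":0,"roll":0},{"grip":0,"x":0,"y":0,"z":0,"roll":0},{"grip":0,"x":0,"y":0,"z":0,"roll":0},{"grip":0,"x":0,"y":0,"z":0,"roll":0},{"grip":0,"x":0,"y":0,"z":0,"roll":0},{"grip":0,"x":0,"y":0,"z":0,"roll":0},{"grip":0,"x":0,"y":0,"z":0,"roll":0}]' 40
python3 -m crank '[{"grip":0,"x":0,"y":0,"z":-0.01,"roll":0},{"grip":0,"x":0,"y":0,"z":-0.015,"roll":0},{"grip":0,"x":-0.025,"y":0,"z":0,"roll":0},{"grip":0,"x":-0.03,"y":0,"z":0,"roll":0},{"grip":0,"x":-0.03,"y":0,"z":0,"roll":0},{"grip":0,"x":-0.02,"y":0,"z":0,"roll":0},{"grip":0,"x":0,"y":0,"z":0,"roll":0},{"grip":0,"x":0,"y":0,"z":0,"roll":0}]' 40 >/dev/null
python3 go.py; python3 obj.py 26 25 15 100 m1
```

```text
time_s: 24.32
position: [454.0, 84.7, 116.4]
ee_rot: [[0.191, 0.982, -0.003], [0.982, -0.191, -0.004], [-0.004, -0.002, -1.0]]
ft_force: [-1.2, -0.3, 5.6]
opening: 45.8
grasp_force: 40.3
pos [432.5 -19.7 140.5] yawY -11.2 t 24.98 open 46.0 gf 42.2 ft [ 0.5  1.1 -4.3] q [ 0.54  0.21 -0.62  1.93  0.14  1.06 -0.32]
scene 1323
top 0
axis x0,y0 [-15.3   4.9] tilt x,y deg [ 7.8 -2.9] rms 2.55
along axis 1,99% [ 11.9 100.3]
```

View pics/m1scene.png

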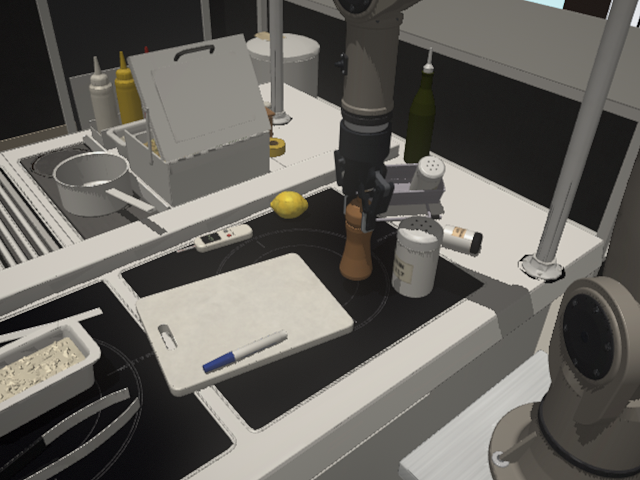

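```bash
python3 -m crank '[{"grip":0,"x":0,"y":0,"z":0.02,"roll":0},{"grip":0,"x":0,"y":0,"z":0.014,"roll":0},{"grip":0,"x":0.01,"y":0,"z":0,"roll":0},{"grip":0,"x":0.008,"y":0,"z":0,"roll":0},{"grip":0,"x":0.008,"y":0,"z":0,"roll":0},{"grip":0,"x":0.008,"y":0,"z":0,"roll":0}]' 40
python3 -m crank '[{"grip":0,"x":0.008,"y":0,"z":0,"roll":0},{"grip":0,"x":0.008,"y":0,"z":0,"roll":0},{"grip":0,"x":0.008,"y":0,"z":0,"roll":0},{"grip":0,"x":0.008,"y":0,"z":0,"roll":0},{"grip":0,"x":0.002,"y":0,"z":0,"roll":0},{"grip":0,"x":0,"y":0,"z":0,"roll":0},{"grip":0,"x":0,"y":0,"z":0,"roll":0}]' 40
python3 -m crank '[{"grip":0,"x":0,"y":0,"z":-0.03,"roll":0},{"grip":0,"x":0,"y":0,"z":-0.04,"roll":0},{"grip":0,"x":0,"y":0,"z":0,"roll":0},{"grip":0,"x":0,"y":0,"z":0,"roll":0},{"grip":0,"x":0,"y":0,"z":0,"roll":0}]' 40 >/dev/null
python3 go.py; cat > mill.py <<'E'
# held mill: fit cone in tool frame, grip point fixed at (0,0,-19); unknown gx (x offset), slopes, grip height hg
import sys; from h import *
s=get_state();R=np.array(s["ee_rot"]);g=np.array(s["position"])
p=capture("scene");c=cloud(p);f_=p["frame"].astype(int);wood=(f_[:,:,0]>f_[:,:,2]*1.5)&(p["depth"]>0)
q=(c[wood]-g)@R;q=q[(np.linalg.norm(q[:,:2],axis=1)<95)&(q[:,2]>5)&(q[:,2]<110)]
def f(v):
    d=np.array([v[2],v[3],1]);d/=np.linalg.norm(d);w=q-[v[0],v[1],-19];al=w@d
    return np.linalg.norm(w-np.outer(al,d),axis=1)-(28-np.clip(v[4]-al,0,102)*5/102)
o=least_squares(lambda v:np.r_[f(v),(v[4]-115)*.5],[0,0,0,0,115],loss="soft_l1",f_scale=1.5)
d=np.array([o.x[2],o.x[3],1]);d/=np.linalg.norm(d);al=(q-[o.x[0],o.x[1],-19])@d
print(len(q),"grip xy",o.x[:2].round(1),"tilt",np.degrees(np.arctan(o.x[2:4])).round(1),"hg",o.x[4].round(1),"al",np.percentile(al,[1,99,99.8]).round(1),"rms",np.sqrt(np.mean(np.clip(f(o.x),-5,5)**2)).round(2))
b=np.array([o.x[0],o.x[1],-19])+d*116;print("bottom in tool",b.round(1))
E
python3 mill.py
```

```text
time_s: 25.58
position: [439.8, 15.8, 107.0]
ee_rot: [[0.189, 0.982, -0.005], [0.982, -0.189, -0.004], [-0.005, -0.004, -1.0]]
ft_force: [-1.2, -2.1, -1.4]
opening: 45.6
grasp_force: 42.4
time_s: 26.17
position: [446.0, 48.4, 106.4]
ee_rot: [[0.191, 0.982, -0.005], [0.982, -0.191, -0.003], [-0.004, -0.004, -1.0]]
ft_force: [-1.8, -2.0, -2.3]
opening: 45.8
grasp_force: 41.9
pos [446.5  48.8 176.3] yawY -11.0 t 26.58 open 46.0 gf 43.4 ft [ 0.4 -0.6 -3.4] q [ 0.43  0.2  -0.66  1.84  0.14  1.15 -0.47]
1232 grip xy [-3.5  4.9] tilt [-21.2  -1.9] hg 166.4 al [ 21.9 115.5 117.5] rms 1.61
bottom in tool [-45.4   1.3  89.1]
```

```bash
cat >> mill.py <<'E'
for lo in(60,80):
    k=(al>lo)&(al<116);Q=q[k]
    def f2(v):
        d=np.array([v[0],v[1],1]);d/=np.linalg.norm(d);w=Q-[0,v[2],-19];a=w@d
        return np.linalg.norm(w-np.outer(a,d),axis=1)-(28-np.clip(116.5-a,0,102)*5/102)
    o=least_squares(lambda v:np.r_[f2(v),v[2]*.5],[-.4,0,0],loss="soft_l1");print(lo,k.sum(),"tilt",np.degrees(np.arctan(o.x[:2])).round(1),"y",o.x[2].round(1),"rms",np.sqrt(np.mean(np.clip(f2(o.x),-5,5)**2)).round(2))
    d=np.array([o.x[0],o.x[1],1]);d/=np.linalg.norm(d);print(" bottom",(np.array([0,o.x[2],-19])+116.5*d).round(1))
E
python3 mill.py
```

```text
1239 grip xy [-3.6  5.1] tilt [-21.1  -2.1] hg 167.0 al [ 21.9 116.4 117.7] rms 1.64
bottom in tool [-45.3   1.2  89.2]
60 844 tilt [-23.3  -5.7] y 13.7 rms 1.52
 bottom [-45.9   3.   87.5]
80 580 tilt [-23.1  -7.7] y 17.1 rms 1.34
 bottom [-45.4   2.7  87.3]
```

```bash
python3 -m crank '[{"grip":0,"x":0,"y":0,"z":-0.04,"roll":0},{"grip":0,"x":0,"y":0,"z":-0.04,"roll":0},{"grip":0,"x":0,"y":0,"z":0,"roll":-0.12},{"grip":0,"x":0,"y":0,"z":0,"roll":-0.12},{"grip":0,"x":0,"y":0,"z":0,"roll":-0.12},{"grip":0,"x":0,"y":0,"z":0,"roll":-0.12},{"grip":0,"x":0,"y":0,"z":0,"roll":-0.12},{"grip":0,"x":0,"y":0,"z":0,"roll":-0.12}]' 45 >/dev/null
python3 -m crank '[{"grip":0,"x":0,"y":0,"z":0,"roll":-0.12},{"grip":0,"x":0,"y":0,"z":0,"roll":-0.12},{"grip":0,"x":0,"y":0,"z":0,"roll":-0.12},{"grip":0,"x":0,"y":0,"z":0,"roll":-0.12},{"grip":0,"x":0,"y":0,"z":0,"roll":0}]' 45 >/dev/null
python3 go.py 330 110 255 57.65
python3 -m crank '[{"grip":0,"x":0.0327,"y":-0.0026,"z":0,"roll":0},{"grip":0,"x":0.0327,"y":-0.0026,"z":0,"roll":0},{"grip":0,"x":0.0327,"y":-0.0026,"z":0,"roll":0},{"grip":0,"x":0.0327,"y":-0.0026,"z":0,"roll":0},{"grip":0,"x":0,"y":0,"z":0,"roll":0},{"grip":0,"x":0,"y":0,"z":0,"roll":0}]' 45 >/dev/null
python3 go.py 350 0 255 57.65
```

```text
pos [445.9  48.7 254.8] yawY 57.9 t 27.77 open 45.7 gf 48.6 ft [-0.2  0.1 -3.5] q [ 0.55  0.16 -0.79  1.7   0.12  1.34  0.75]
tool shift mm [130.7  -9.7   0.6]
roll rad 0.004
pos [329.  110.3 256.1] yawY 57.8 t 28.27 open 45.8 gf 48.6 ft [ 1.  -0.1 -3.8] q [ 0.56 -0.15 -0.82  1.91 -0.1   1.34  0.78]
tool shift mm [-76.6 -82.1   1.7]
roll rad 0.002
```

```bash
python3 -m crank '[{"grip":0,"x":-0.0253,"y":-0.0274,"z":0,"roll":0},{"grip":0,"x":-0.0253,"y":-0.0274,"z":0,"roll":0},{"grip":0,"x":-0.0253,"y":-0.0274,"z":0,"roll":0},{"grip":0,"x":-0.0137,"y":-0.0357,"z":0,"roll":0},{"grip":0,"x":-0.0137,"y":-0.0357,"z":0,"roll":0},{"grip":0,"x":-0.0137,"y":-0.0357,"z":0,"roll":0},{"grip":0,"x":-0.0137,"y":-0.0357,"z":0,"roll":0},{"grip":0,"x":0,"y":0,"z":0,"roll":0}]' 45 >/dev/null
python3 go.py 494 -214 255 57.65
python3 -m crank '[{"grip":0,"x":-0.0362,"y":0.0078,"z":0,"roll":0},{"grip":0,"x":-0.0362,"y":0.0078,"z":0,"roll":0},{"grip":0,"x":-0.0362,"y":0.0078,"z":0,"roll":0},{"grip":0,"x":-0.0362,"y":0.0078,"z":0,"roll":0},{"grip":0,"x":-0.0362,"y":0.0078,"z":0,"roll":0},{"grip":0,"x":0,"y":0,"z":0,"roll":0},{"grip":0,"x":0,"y":0,"z":0,"roll":0},{"grip":0,"x":0,"y":0,"z":0,"roll":0}]' 45 >/dev/null
python3 mill.py; python3 go.py 494 -214 250 57.65
```

```text
pos [ 318.4 -160.2  256.7] yawY 56.8 t 28.93 open 45.6 gf 48.7 ft [ 0.2 -1.  -3.9] q [ 0.82 -0.1  -0.37  1.9  -0.03  1.33  1.45]
tool shift mm [-176.4   51.2    0.8]
roll rad -0.015
1069 grip xy [-24.  -13.1] tilt [16.8 16.1] hg 185.2 al [ 36.1 115.  116.5] rms 4.33
bottom in tool [ 8.3 17.8 88. ]
60 770 tilt [-21.4  11.2] y -16.7 rms 2.31
 bottom [-41.8   4.3  87.7]
80 511 tilt [-20.9  10.8] y -16.4 rms 1.92
 bottom [-41.    4.   88.1]
pos [ 494.4 -213.8  256. ] yawY 57.7 t 29.65 open 45.2 gf 48.6 ft [-0.1 -0.3 -4.3] q [ 0.7   0.31 -0.44  1.48  0.14  1.39  1.27]
tool shift mm [ 0.2 -0.3  6. ]
roll rad 0.001
```

```bash
cat > mill2.py <<'E'
from h import *
Rb=binR(np.radians(-32.35));O=np.array([583.5,-272.2,36])
s=get_state();R=np.array(s["ee_rot"]);g=np.array(s["position"])-19*R[:,2];gb=(g-O)@Rb;print("grip bin",gb.round(1))
for cam in("scene","top"):
    p=capture(cam);c=cloud(p)
    for r in regions_of(p,"pepper_mill")[:2]:
        k=cv2.erode(r["pixels"].astype(np.uint8),np.ones((3,3)))>0
        q=(c[k&(p["depth"]>0)]-O)@Rb;q=q[np.linalg.norm(q-gb,axis=1)<140]
        if len(q)<60: continue
        # section centroids along bin z: mid y and visible
        al=gb[2]-q[:,2];Q=q[(al>25)&(al<113)]
        if len(Q)<60: print("few",cam,len(Q));continue
        def f(v):
            d=np.array([v[0],v[1],-1]);d/=np.linalg.norm(d);w=Q-gb-[v[2],v[3],0];a=w@d
            h=116.5-a;rr=np.interp(h,[0,25,60,80,102],[28,26,22,21.5,23])
            return np.linalg.norm(w-np.outer(a,d),axis=1)-rr
        o=least_squares(lambda v:np.r_[f(v),v[2]*2,v[3]*2],[0,0,0,0],loss="soft_l1",f_scale=1.5);v=o.x;d=np.array([v[0],v[1],-1]);d/=np.linalg.norm(d)
        print(cam,round(r["confidence"],2),len(Q),"tilt(bottom +)",np.degrees(np.arctan(v[:2])).round(1),"off",v[2:].round(1),"bottom bin",(gb+[v[2],v[3],0]+116.5*d).round(1),"rms",np.sqrt(np.mean(np.clip(f(v),-6,6)**2)).round(2),"al max",np.percentile(al,[1,99]).round(1))
    if cam=="scene":
        u=p["frame"][60:240,320:520,::-1];cv2.imwrite("pics/m2.png",cv2.resize(u,None,fx=3,fy=3))
E
python3 mill2.py
```

```text
grip bin [  4.5   1.7 261.6]
scene 0.94 927 tilt(bottom +) [-6.3  2.4] off [ 3.3 -2.8] bottom bin [ -4.9   3.7 145.9] rms 1.63 al max [-34.3 109.9]
few top 10
```

View pics/m2.png

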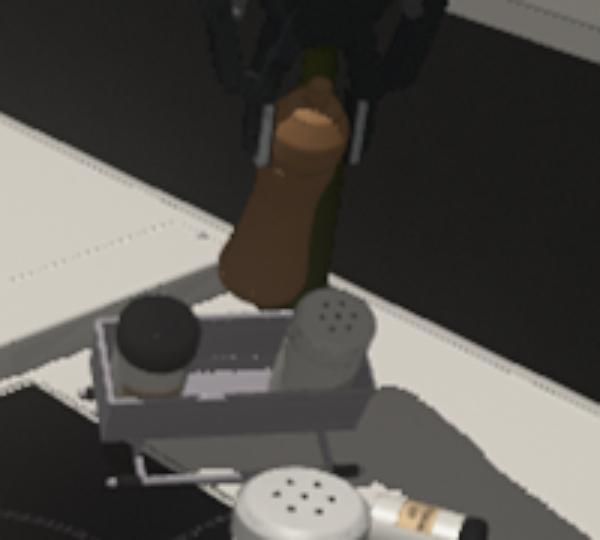

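```bash
python3 -m crank '[{"grip":0,"x":-0.011,"y":-0.002,"z":0.016,"roll":0},{"grip":0,"x":-0.0074,"y":0,"z":0.016,"roll":0},{"grip":0,"x":-0.0055,"y":0,"z":0.012,"roll":0},{"grip":0,"x":0,"y":0,"z":0,"roll":0},{"grip":0,"x":0,"y":0,"z":0,"roll":0},{"grip":0,"x":0,"y":0,"z":0,"roll":0}]' 45 >/dev/null
python3 mill2.py; python3 gb.py
```

```text
grip bin [  8.8   0.3 213.2]
scene 0.6 798 tilt(bottom +) [-6.1  2. ] off [ 3.1 -2.2] bottom bin [-0.5  2.1 97.4] rms 1.68 al max [-34.5 108.3]
few top 2
grip in bin [  9.2   0.3 213.2] ft bin [-0.6  0.5 -3.4] open 45.7 gf 48.6 t 30.6
```

```bash
python3 -m crank '[{"grip":0,"x":-0.0055,"y":-0.001,"z":0.012,"roll":0},{"grip":0,"x":-0.0055,"y":0,"z":0.012,"roll":0},{"grip":0,"x":-0.0055,"y":0,"z":0.012,"roll":0},{"grip":0,"x":-0.0045,"y":0,"z":0.01,"roll":0},{"grip":0,"x":0,"y":0,"z":0,"roll":0},{"grip":0,"x":0,"y":0,"z":0,"roll":0},{"grip":0,"x":0,"y":0,"z":0,"roll":0}]' 45 >/dev/null
python3 mill2.py; python3 gb.py; python3 - <<'E'
from h import *
p=capture("top");c=cloud(p)[p["depth"]>0]
Rb=binR(np.radians(-32.35));b=(c-[583.5,-272.2,36])@Rb
for yc in(-56,60):
    s=b[(abs(b[:,2]-94)<4)&(abs(b[:,0])<35)&(abs(b[:,1]-yc)<32)];print(len(s),cv2.minEnclosingCircle(s[:,:2].astype(np.float32)),np.median(s[:,2]))
E
```

```text
grip bin [  7.4  -1.3 160.9]
scene 0.89 688 tilt(bottom +) [-6.2  2.1] off [ 3.1 -2.2] bottom bin [-2.1  0.7 45.2] rms 1.72 al max [-34.4 109.1]
few top 0
grip in bin [  7.6  -1.2 161.6] ft bin [-1.7  0.5 -3.3] open 45.0 gf 48.6 t 31.3
115 ((-18.01153564453125, -60.962196350097656), 17.938812255859375) 92.3698810393963
566 ((-2.0673232078552246, 61.00880432128906), 26.152124404907227) 92.48343276403725
```

```bash
python3 -m crank '[{"grip":0,"x":-0.0042,"y":0,"z":0.0091,"roll":0},{"grip":0,"x":-0.0042,"y":0,"z":0.0091,"roll":0},{"grip":0,"x":0,"y":0,"z":0,"roll":0},{"grip":0,"x":0,"y":0,"z":0,"roll":0}]' 45 >/dev/null
python3 gb.py
python3 -m crank '[{"grip":0,"x":-0.0032,"y":0,"z":0.007,"roll":0},{"grip":0,"x":0,"y":0,"z":0,"roll":0},{"grip":0,"x":0,"y":0,"z":0,"roll":0},{"grip":0,"x":0,"y":0,"z":0,"roll":0}]' 45 >/dev/null
python3 gb.py;python3 mill2.py
```

```text
grip in bin [  7.5  -1.7 140.5] ft bin [-0.6  0.5 -3.8] open 45.7 gf 48.6 t 31.7
grip in bin [  7.8  -1.4 134. ] ft bin [-0.9 -0.  -4. ] open 45.6 gf 48.6 t 32.0
grip bin [  7.8  -1.4 134. ]
scene 0.91 533 tilt(bottom +) [-3.8  2.5] off [ 1.4 -2.5] bottom bin [ 1.5  1.1 17.9] rms 1.63 al max [-34.2  99.9]
few top 0
```

```bash
python3 -m crank '[{"grip":0,"x":0.0018,"y":0,"z":0.0008,"roll":0},{"grip":0,"x":0.0018,"y":0,"z":0.0008,"roll":0},{"grip":0,"x":0,"y":0,"z":0,"roll":0},{"grip":0,"x":0,"y":0,"z":0,"roll":0}]' 45 >/dev/null
python3 gb.py
python3 -m crank '[{"grip":0,"x":0.0018,"y":0,"z":0.0008,"roll":0},{"grip":0,"x":0.0018,"y":0,"z":0.0008,"roll":0},{"grip":0,"x":0,"y":0,"z":0,"roll":0},{"grip":0,"x":0,"y":0,"z":0,"roll":0}]' 45 >/dev/null
python3 gb.py;python3 mill2.py
```

```text
grip in bin [  4.8  -1.4 134.5] ft bin [ 1.2  0.4 -1.7] open 45.6 gf 48.8 t 32.6
grip in bin [  0.6  -1.4 134.4] ft bin [ 1.5  0.8 -0.7] open 45.5 gf 49.0 t 32.9
grip bin [  0.6  -1.4 134.4]
scene 0.93 492 tilt(bottom +) [-0.2  2.2] off [ 1.4 -2. ] bottom bin [ 1.5  1.  18. ] rms 1.59 al max [-35. 102.]
top 0.62 255 tilt(bottom +) [ 4.1 64. ] off [   1.5 -135.2] bottom bin [  5.7 -31.9  83.4] rms 3.72 al max [ 84.2 136. ]
few top 31
```

```bash
python3 -m crank '[{"grip":0,"x":-0.0021,"y":0,"z":0.0045,"roll":0},{"grip":0,"x":-0.0021,"y":0,"z":0.0045,"roll":0},{"grip":0,"x":0,"y":0,"z":0,"roll":0},{"grip":0,"x":0,"y":0,"z":0,"roll":0}]' 45 >/dev/null; python3 gb.py
python3 -m crank '[{"grip":0,"x":-0.0015,"y":0,"z":0.0032,"roll":0},{"grip":0,"x":0,"y":0,"z":0,"roll":0},{"grip":0,"x":0,"y":0,"z":0,"roll":0}]' 45 >/dev/null; python3 gb.py
python3 -m crank '[{"grip":0,"x":-0.0008,"y":0,"z":0.0018,"roll":0},{"grip":0,"x":0,"y":0,"z":0,"roll":0},{"grip":0,"x":0,"y":0,"z":0,"roll":0}]' 45 >/dev/null; python3 gb.py
```

```text
grip in bin [ -1.1  -1.3 123.2] ft bin [ 1.9  0.2 -5.4] open 45.5 gf 48.6 t 33.5
grip in bin [ -0.8  -1.3 120.2] ft bin [ 1.8  0.2 -5.1] open 45.7 gf 48.7 t 33.7
grip in bin [ -0.4  -1.4 118.6] ft bin [ 1.4  0.5 -3.4] open 45.2 gf 48.8 t 34.0
```

```bash
python3 -m crank '[{"grip":0,"x":-0.0008,"y":0,"z":0.0018,"roll":0},{"grip":0,"x":0,"y":0,"z":0,"roll":0},{"grip":0,"x":0,"y":0,"z":0,"roll":0}]' 45 >/dev/null; python3 gb.py
python3 -m crank '[{"grip":0,"x":-0.0005,"y":0,"z":0.001,"roll":0},{"grip":0,"x":0,"y":0,"z":0,"roll":0},{"grip":0,"x":0,"y":0,"z":0,"roll":0}]' 45 >/dev/null; python3 gb.py;python3 mill2.py
```

```text
grip in bin [ -0.6  -1.2 118.4] ft bin [ 0.8 -0.1  5.1] open 45.5 gf 49.5 t 34.2
grip in bin [ -0.5  -1.1 118.3] ft bin [-0.6  0.2 10.7] open 45.4 gf 49.9 t 34.5
grip bin [ -0.5  -1.1 118.3]
scene 0.84 344 tilt(bottom +) [2.1 0.9] off [-0.1 -1.1] bottom bin [ 3.7 -0.3  1.9] rms 1.42 al max [-35.   87.6]
few top 12
```

```bash
python3 -m crank '[{"grip":0,"x":-0.0005,"y":0,"z":0.001,"roll":0},{"grip":0,"x":0,"y":0,"z":0,"roll":0}]' 30 >/dev/null; python3 gb.py
python3 -m crank '[{"grip":0.65,"x":0,"y":0,"z":0,"roll":0},{"grip":0.8,"x":0,"y":0,"z":0,"roll":0},{"grip":0.8,"x":0,"y":0,"z":0,"roll":0},{"grip":0.8,"x":0,"y":0,"z":0,"roll":0}]' 30 >/dev/null; python3 gb.py; python3 mill2.py; python3 - <<'E'
from h import *
p=capture("scene");cv2.imwrite("pics/f1.png",cv2.resize(p["frame"][60:240,320:520,::-1],None,fx=3,fy=3))
E
```

```text
grip in bin [ -0.5  -1.  118.3] ft bin [-0.8 -1.2 17.1] open 45.3 gf 50.3 t 34.8
grip in bin [ -1.   -1.7 114.3] ft bin [-0.2 -0.1  0.4] open 68.5 gf 0.0 t 35.1
grip bin [ -1.   -1.7 114.3]
scene 0.7 319 tilt(bottom +) [ 4.2 -0.3] off [-5.3  2.5] bottom bin [ 2.1  0.3 -1.9] rms 1.3 al max [-39.9  89.4]
few top 0
```

View pics/f1.png

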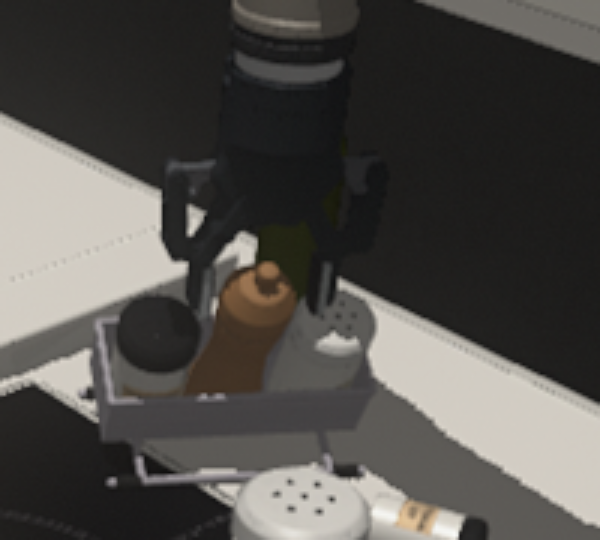

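```bash
python3 -m crank '[{"grip":0.8,"x":0,"y":0,"z":-0.02,"roll":0},{"grip":0.8,"x":0,"y":0,"z":-0.035,"roll":0},{"grip":0.8,"x":0,"y":0,"z":-0.04,"roll":0},{"grip":0.8,"x":0.02,"y":0,"z":-0.03,"roll":0},{"grip":0.8,"x":0.04,"y":0,"z":0,"roll":0},{"grip":0.8,"x":0.04,"y":0,"z":0,"roll":0},{"grip":0.8,"x":0.04,"y":0,"z":0,"roll":0},{"grip":0.8,"x":0.04,"y":0,"z":0,"roll":0}]' 30 >/dev/null
cat > fin.py <<'E'
from h import *
Rb=binR(np.radians(-32.35));O=np.array([583.5,-272.2,36])
for cam in("top","scene"):
    p=capture(cam);c=cloud(p);ok=p["depth"]>0;b=(c[ok]-O)@Rb
    for yc in(-57,60.5):
        s=b[(abs(b[:,2]-94)<4)&(abs(b[:,0])<35)&(abs(b[:,1]-yc)<30)]
        print(cam,yc,len(s),np.round(cv2.minEnclosingCircle(s[:,:2].astype(np.float32))[0],1),np.median(s[:,2]).round(1))
    for r in regions_of(p,"pepper_mill")[:1]:
        k=cv2.erode(r["pixels"].astype(np.uint8),np.ones((3,3)))>0
        q=(c[k&ok]-O)@Rb
        q=q[(abs(q[:,0])<40)&(abs(q[:,1])<40)&(q[:,2]>40)]
        print(cam,"mill",len(q),"top z",np.percentile(q[:,2],99).round(1))
        h=q[(q[:,2]>147)];print(" knob",len(h),h.mean(0).round(1) if len(h) else "")
        def f(v):
            d=np.array([v[2],v[3],1]);d/=np.linalg.norm(d);w=Q-[v[0],v[1],0];a=w@d
            return np.linalg.norm(w-np.outer(a,d),axis=1)-np.interp(a,[0,25,60,80,102,110,123],[28,26,22.5,22,23,24.5,24.5])
        Q=q[(q[:,2]>45)&(q[:,2]<123)]
        if len(Q)>60:
            o=least_squares(f,[0,1,0,0],loss="soft_l1",f_scale=1.5);print(" base",o.x[:2].round(1),"tilt",np.degrees(np.arctan(o.x[2:])).round(1))
    for t in("lemon","thermometer","marker"):
        for r in regions_of(p,t)[:1]: print(t,np.median(c[r["pixels"]&ok],axis=0).round())
E
python3 fin.py; python3 go.py
```

```text
top -57 729 [ -1.9 -57.6] 92.6
top 60.5 700 [-1.8 60.1] 92.6
top mill 888 top z 155.7
 knob 81 [ -7.6   3.5 153.2]
 base [-5.   0.3] tilt [-1.1  1.2]
lemon [681. -71.  47.]
thermometer [691.  82.  17.]
marker [407. 220.  33.]
scene -57 346 [ -4.6 -58.1] 92.1
scene 60.5 350 [-5.6 58.1] 91.9
scene mill 825 top z 154.1
 knob 47 [-13.    2.8 151.5]
 base [ 3.5 -1. ] tilt [-5.2  0.9]
lemon [671. -63.  38.]
thermometer [684.  89.  15.]
marker [403. 220.  31.]
pos [ 390.9 -151.6  246.1] yawY 57.8 t 36.57 open 68.4 gf 0.0 ft [ 0.8  0.5 -0.2] q [ 0.77  0.06 -0.46  1.79  0.03  1.3   1.31]
```

```bash
cat > fit.py <<'E'
from h import *
Rb=binR(np.radians(-32.35));O=np.array([583.5,-272.2,36])
D={}
for cam in("top","scene"):
    acc=[]
    for i in range(4):
        p=capture(cam);c=cloud(p);ok=p["depth"]>0;b=(c-O)@Rb
        if i==0:
            k=cv2.erode(regions_of(p,"pepper_mill")[0]["pixels"].astype(np.uint8),np.ones((3,3)))>0
        q=b[k&ok];acc.append(q[(abs(q[:,0])<45)&(abs(q[:,1])<33)&(q[:,2]>48)&(q[:,2]<124)])
        B=b[ok]
    D[cam]=np.vstack(acc)
    # shakers: fit all side+... reference offset by cylinder body with tilt fixed 0
    for yc in(-57.5,60.2):
        s=B[(abs(B[:,0])<30)&(abs(B[:,1]-yc)<30)&(B[:,2]>50)&(B[:,2]<72)];print(cam,yc,len(s),circ(s,26.5).round(1))
zb=np.arange(48,126,8.)
def f(v):
    out=[]
    for cam,off in(("top",[0,0]),("scene",v[4:6])):
        Q=D[cam];d=np.array([v[2],v[3],1]);d/=np.linalg.norm(d);w=Q-[v[0]+off[0],v[1]+off[1],0];a=w@d
        out.append((np.linalg.norm(w-np.outer(a,d),axis=1)-np.interp(a,zb,v[6:]))/np.sqrt(len(Q)/500))
    return np.r_[np.concatenate(out),(v[4]+0)*2,(v[5]+0)*2,(np.interp([116],zb,v[6:])-24.5)*20]
v0=np.r_[0,1,0,0,0,0,np.full(len(zb),23.)]
o=least_squares(f,v0,loss="soft_l1",f_scale=1.);v=o.x
print({k:len(x) for k,x in D.items()},"base",v[:2].round(1),"tilt",np.degrees(np.arctan(v[2:4])).round(1),"off",v[4:6].round(1),"r",v[6:].round(1))
E
python3 fit.py
```

```text
top -57.5 95 [ 30.6 -23.1  26.5]
top 60.2 47 [42.  80.6 26.5]
scene -57.5 159 [-44.9 -39.3  26.5]
scene 60.2 160 [-2.7 58.4 26.5]
{'top': 966, 'scene': 1698} base [-0.8  3.4] tilt [-3.1 -0.4] off [-0.1 -1.9] r [21.4 20.6 19.8 19.7 20.8 22.1 23.1 22.8 24.7 24.2]
```

```bash
python3 -c "
from rig import *
print(close_job())"
```

```text
the job is handed in; nothing more can be done
None
```

All three stand in one row on the bin's floor and let go, and the job is handed in: by camera the black-capped shaker is at y ≈ +60 mm, the mill ≈ +3 mm (leaning about 3° from the bin's axis) and the white-capped shaker ≈ -57 mm. Lemon, thermometer and marker did not move, it took about 37 s, and the hand-in returned no verdict.

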